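Dock the sample carrier and dial its batch number

ROBOT

A 6-joint arm with a two-finger parallel gripper is mounted at the origin on a cart in front of the work surface, level with it; the furniture and walls round the work are solid. World frame = base frame: x ahead of the robot, y to its left, z up, the work surface at z = 0. Lengths are in m, angles in rad, forces in N, time in s.
With the tool pointing down it reaches from about 0.35 to 0.975 m from the base axis. Payload 4.9 kg.
Tool frame: the origin (TCP) lies at the very end of the fingers, on their centre line; the grasp point (between the pads) lies 19 mm behind it (manip.hold_point_z is the distance from the TCP to the grasp point, in m); z points along the fingers, x is the direction in which the jaws open and shut, and the axes are right-handed (so a half turn about z gives the same grasp; the last joint's range is limited). The gripper opens to 85 mm and grips with 20 to 120 N. Pads are 22 mm wide; open, the fingers measure 114 mm over their backs; the gripper's body (76 mm by 85 mm) begins 54 mm behind the grasp point. The pads swing forward as they close: fully open they stand 13 mm farther back than shut.
Start: joints at [1.012, 0.053, 1.613, -0, 1.476, -0.119], TCP at [0.266, 0.566, 0.231] pointing down, gripper open.
Joint ranges: [-3.01, 3.01], [-1.01, 2.22], [0.06, 2.58], [-1.02, 4.17], [0.09, 2.62], [-3.14, 3.14]. Speed limits (rad/s): [2.57, 2.57, 3.14, 3.14, 3.14, 3.14].

INTERFACE

Orientations are given as a unit quaternion [w, x, y, z].
In Python, from plant import manip gives the robot as it stands.
- The arm moves only by the shell command python3 -m handwheel 'ROWS' [OPENING]. ROWS is JSON, a list of rows, each an object of numbers: "dx", "dy", "dz": the shift along the tool's x, y, z in m; "ax", "ay", "az": the turn, a rotation vector about the tool's x, y, z in rad. In form: [{"dx": .., "dy": .., "dz": .., "ax": .., "ay": .., "az": ..}, ...]. A call has 1 to 5 rows; each row is the pose to reach, as a shift and turn from the pose commanded when the call began, along the tool's axes at that moment; what a row does not reach only later rows make up. A row lasts 1/8 s, in which the tool goes at most 62.5 mm and 10.7 degrees, less where a joint would pass 70% of its speed; a pose out of reach is approached as far as the arm can. A call with a gripper value outside its range is refused whole. OPENING is the closure in counts, from 0 (fully open) to 255 (shut), set as the call begins (- or left out, the last holds). The fingers move at their own pace and stop on an object; the grip force is fixed at half the most. Time passes only in rows, so rows that repeat a pose let the fingers close. It gives the time, the measured TCP pose, the force and the opening at its end, in the units of the state.
- manip.state(): the state, without advancing time (a new reading comes with each control period).
- manip.grab_frame(name): name is "scene" or "top"; returns a dict with "image" (420x560x3 uint8, blue, green, red), "z_map" (420x560 float32, m along the optical axis (not along the pixel's ray), 0 where there is no reading), "K" (3x3 intrinsics, pixels), "xyz" and "rotation" of the camera in the world. Camera axes: x right, y up, looking along -z (the intrinsics and any distortion apply to the point x, -y, -z); pixel columns grow to the right and rows downward; lengths in m; the calibration is good to about 2 mm. A picture is of the moment at which its call begins.
- manip.job_done(): hands the job in, once; it reports no verdict.
The state is a dict: "time": time; "joint_pos": joint angles; "joint_vel": joint speeds; "joint_efforts": joint torques, N m; "tool_pos": TCP position; "tool_rot": TCP orientation; "contact_force": force on the tool from outside, world axes, zero at the start; "ft_torque": the same for the moment, N m; "gripper_width": opening from 0.0 (shut) to 1.0 (fully open).
Only numpy, scipy, OpenCV 4.12 (cv2) and the standard library are available. Lean on these libraries where they do the work, as an engineer would, in place of code of your own. Each camera call takes 0.05 s, during which the arm holds its last target.

TASK

First set the small red-capped bottle that blocks the open end of the docking rail aside, upright on the worktop and at least 10 cm (bottle centre) from that open end. Then slide the sample carrier into the rail from its open end until it is fully home against the stop and let go of it, and after that turn the knob of the window dial until the 5 stands in the middle of the window. Keep bottle and carrier upright throughout and leave the other things on the worktop where they are.

Things in the scene. Friction and masses are not known exactly. Their poses are not given: they have to be found in the camera images.
- console: Fixed grey panel on a stand, footprint about 165 x 150 mm, 142 mm high. Origin under its centre on the worktop, z up, its front towards its own -x. Its 160 x 150 mm face slopes up away from the front at 35 degrees; on it are a round knob and, up-slope of it, the number window. It may stand on either side of the worktop.
- window (a point): Centre of the console's number window (30 mm wide, 28 mm high opening, 46 mm up-slope of the knob axis) in the plane of the face; axes as the console's. The number dial behind it shows one of the numbers 0 to 7, 20 mm tall, black on white.
- dial_grip (a point): Point on the knob's axis, 24 mm above the sloping face, where to grip. z is the knob axis, pointing out of the face, square to it (35 degrees from vertical, leaning to the console's -x); x and y turn with the knob. The knob is a ribbed round cylinder, 48 mm in diameter, from 3 mm above the face to 14 mm beyond this point.
- dial (a joint): Turn of the knob and number dial (rad), counter-clockwise positive seen looking onto the face; stops at -0.1 and 5.6. At n x 0.7854 the number n (0 to 7) is upright in the middle of the window: 5 is at 3.927. Friction about 0.06 N m, no detents; it stays where it is left. It starts between 1.2 and 2.6.
- rail: Fixed aluminium track, 140 x 90 mm, on either side of the worktop; origin under its centre on the worktop, running along its own x, open at its -x end (towards the robot), 30 mm high stop at the other end, inner face at x = +65 mm. Floor 6 mm above the worktop, 60 mm wide between the walls (y = +-30); lips 19 to 24 mm above the worktop leave a slot 36 mm wide (y = +-18).
- rail_mouth (a point): Centre of the rail's open end, on the track floor (rail x = -65 mm, 6 mm above the worktop); axes as the rail's. Walls, lips and floor begin here; in front of it two guide plates, 22 mm high, flare outwards as far as rail x = -96 mm.
- carrier: Loose grey sample carrier, 0.15-0.31 kg, 105 mm tall, the same both ways round. Origin under the centre of its foot, z up, x along its length. Foot 90 (x) x 56 (y) x 8 mm goes under the rail's lips, the neck (28 mm wide, 8 to 24 mm up) in their slot; then a deck 94 x 60 mm, 24 to 30 mm up. Home, its origin is at rail x = +20 mm, y = 0, z = 6 mm.
- carrier_grip (a point): Point in the carrier's upright grip fin, on its centre line 88 mm above the foot's underside; axes as the carrier's. The fin is 34 mm long (x), 16 mm thick (y), and stands from 30 to 105 mm above the underside. Two capped vials, 20 mm across, fixed, stand on the deck at x = +-33 mm, up to 72 mm. The carrier starts near the robot or further back, on the middle line; the carton has the other place.
- bottle_100: Loose small clear bottle with a wide red cap, 56 mm in diameter, 109 mm tall, the cap about 42 mm in diameter from 90 to 109 mm; origin under its centre, z up. It starts in front of the rail's open end.
- film_box: Bystander: closed carton 120 (x) x 60 (y) x 58 mm, origin under its centre.
- hdpe_black_c: Bystander: white bottle with black cap, 58 mm in diameter, 125 mm tall, origin under its centre; at the back.
- tip_box: Bystander: blue pipette-tip box with clear lid, 97 (x) x 124 (y) x 67 mm, origin under its centre; far left.
- erlenmeyer: Bystander: conical flask, 68 mm in diameter, 113 mm tall, origin under its centre; far right.
- petri_1: Bystander: closed petri dish, 61 mm in diameter, 15 mm high, origin under its centre; at the back.
- label_tape: Bystander: roll of yellow tape lying flat, 66 mm in diameter, 19 mm high, origin under its centre; at the back.
Things that resemble listed ones, but are neither listed nor needed, are in the scene too. Leave any orange look-alike of the carrier alone.

How it is judged:
By the outcome, as a careful person would: the job done as asked, in the order asked, and still so for the second after the job is handed in, with the robot touching nothing.
It also fails if it takes over 72 s, if anything falls off the work surface, if the arm or the gripper's body presses on something with over 40 N, if the wrist force passes 120 N, or if a joint passes its speed limit or range.

## Working session

There is one attempt and no reset: what is moved stays moved. The work goes in short steps, Python scripts to look and compute and a shell command to move; the robot and the scene stay as the last step left them, time stands still between calls to the robot, and variables do not carry over. Pictures are saved under pics/ and viewed, and the job is handed in when it is done.

```bash
ls; mkdir -p pics; cat > h.py <<'E'
import numpy as np,cv2
from plant import manip
def grab(n):
    f=manip.grab_frame(n); np.savez('/tmp/%s.npz'%n,**{k:np.array(v) for k,v in f.items()}); return f
def load(n): return dict(np.load('/tmp/%s.npz'%n))
def pt(f,u,v,z=None):
    K=f['K']; d=f['z_map'][int(v),int(u)] if z is None else z
    p=np.array([(u-K[0,2])/K[0,0]*d,-(v-K[1,2])/K[1,1]*d,-d]); return f['rotation']@p+f['xyz']
def ptplane(f,u,v,h):
    a=f['xyz'];b=pt(f,u,v,1.0);return a+(b-a)*(h-a[2])/(b[2]-a[2])
def proj(f,P):
    c=f['rotation'].T@(np.array(P)-f['xyz']);K=f['K'];return K[0,0]*c[0]/-c[2]+K[0,2],K[1,1]*-c[1]/-c[2]+K[1,2]
E
python3 - <<'E'
from h import *
for n in('scene','top'):
    f=grab(n); cv2.imwrite('pics/%s0.png'%n,cv2.resize(f['image'],(784,588),interpolation=cv2.INTER_CUBIC)); print(n,f['xyz'],f['rotation'].round(3),f['K'],[k for k in f])
print(manip.state(),manip.hold_point_z)
E
```

```text
pics
scene [-0.46046158 -0.64153028  1.21894858] [ 0.809  0.35  -0.194 -0.43 ] [[457.1026929    0.         283.91186115]
 [  0.         457.1026929  214.2161753 ]
 [  0.           0.           1.        ]] ['image', 'z_map', 'K', 'xyz', 'rotation']
top [0.25439071 0.00985106 1.48720775] [ 0.723  0.078 -0.071 -0.682] [[496.46121021   0.         287.35865691]
 [  0.         496.46121021 207.89879435]
 [  0.           0.           1.        ]] ['image', 'z_map', 'K', 'xyz', 'rotation']
{'time': 0.1, 'joint_pos': array([ 1.01204040e+00,  5.32900061e-02,  1.61414168e+00, -1.37335752e-06,
        1.47598390e+00, -1.19010704e-01]), 'joint_vel': array([ 0.00089866, -0.00349624, -0.00297644, -0.00098768, -0.00237605,
       -0.00028074]), 'joint_efforts': array([ 4.16780476e-04, -3.94909859e+01, -3.71361673e+01, -1.43908164e-04,
        3.96169606e-03, -2.85554859e-05]), 'tool_pos': array([0.26577912, 0.56506294, 0.23019543]), 'tool_rot': array([ 3.94210279e-04,  8.44306709e-01,  5.35859450e-01, -8.21808943e-04]), 'contact_force': array([-1.00774744,  0.01641329, -0.08965737]), 'ft_torque': array([-0.00114841,  0.0126898 ,  0.041819  ]), 'gripper_width': 0.9978861205755508} 0.0187
```

```bash
cat >> h.py <<'E'
from scipy.spatial.transform import Rotation as R
def q2m(q): return R.from_quat([q[1],q[2],q[3],q[0]]).as_matrix()
_g,_l=grab,load
def fix(f):
    f=dict(f)
    if np.array(f['rotation']).shape==(4,): f['rotation']=q2m(f['rotation'])
    return f
def grab(n): return fix(_g(n))
def load(n): return fix(_l(n))
E

```

```text
(no output)
```

View pics/scene0.png

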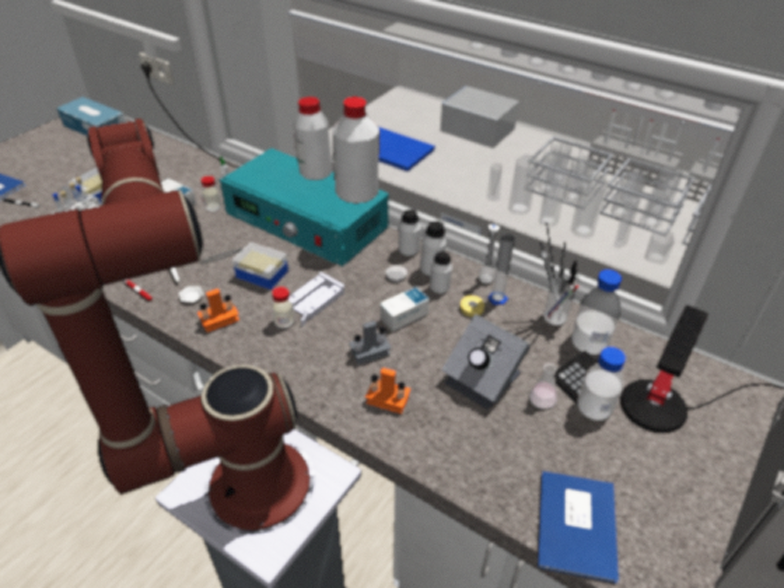

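View pics/top0.png

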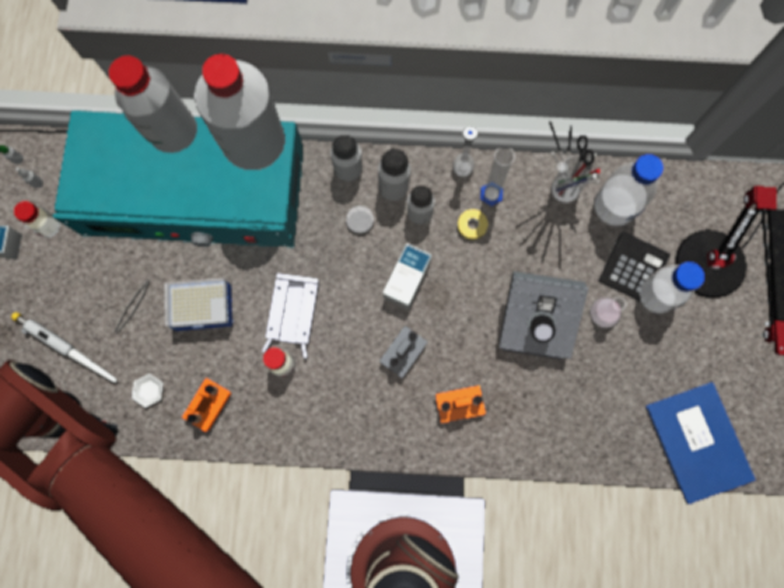

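```bash
python3 - <<'E'
from h import *
f=load('top'); im=f['image']
def crop(u0,v0,w,h,s,name):
    c=cv2.resize(im[v0:v0+h,u0:u0+w],None,fx=s,fy=s,interpolation=cv2.INTER_CUBIC)
    for i in range(0,w,10): cv2.putText(c,str(u0+i),(i*s,8),0,.3,(0,0,255)); cv2.line(c,(i*s,10),(i*s,16),(0,0,255),1)
    for i in range(0,h,10): cv2.putText(c,str(v0+i),(0,i*s+4),0,.3,(0,0,255)); cv2.line(c,(18,i*s),(24,i*s),(0,0,255),1)
    cv2.imwrite('pics/'+name,c)
crop(170,190,130,95,6,'c_rail.png')
crop(350,185,80,80,7,'c_con.png')
for h,u,v in((.109,196,256),): print('bottle cap',ptplane(f,u,v,h))
E
```

```text
bottle cap [0.39908331 0.27843054 0.109     ]
```

View pics/c_rail.png

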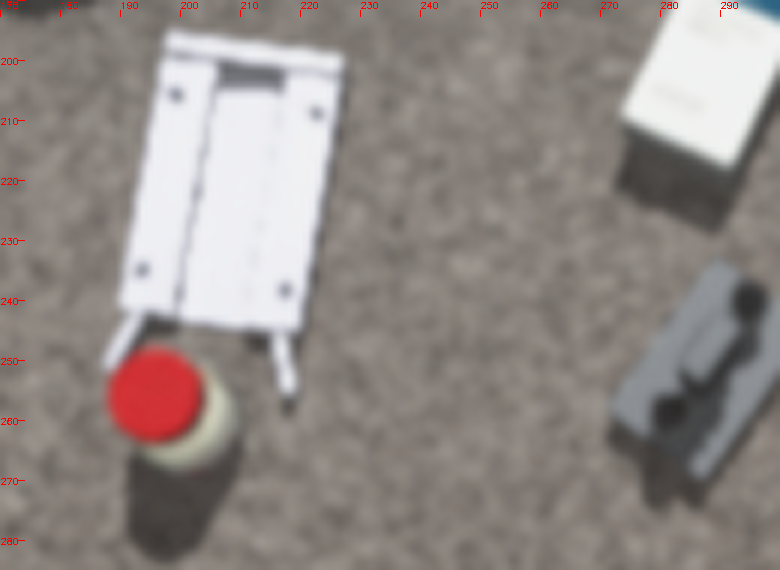

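View pics/c_con.png

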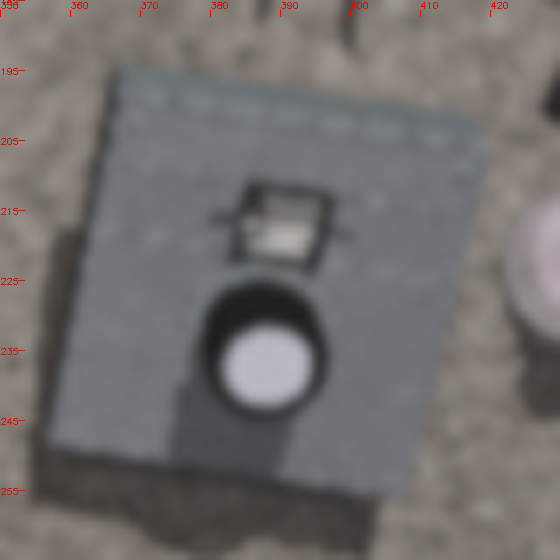

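```bash
cat >> h.py <<'E'
def cloud(f):
    K=f['K'];d=f['z_map'];v,u=np.mgrid[0:d.shape[0],0:d.shape[1]]
    p=np.stack([(u-K[0,2])/K[0,0]*d,-(v-K[1,2])/K[1,1]*d,-d],-1)@f['rotation'].T+f['xyz']
    p[d==0]=np.nan
    return p
def crop(f,u0,v0,w,h,s,name):
    im=f['image'];c=cv2.resize(im[v0:v0+h,u0:u0+w],None,fx=s,fy=s,interpolation=cv2.INTER_CUBIC)
    for i in range(0,w,10): cv2.putText(c,str(u0+i),(i*s,8),0,.3,(0,0,255)); cv2.line(c,(i*s,10),(i*s,16),(0,0,255),1)
    for i in range(0,h,10): cv2.putText(c,str(v0+i),(0,i*s+4),0,.3,(0,0,255)); cv2.line(c,(18,i*s),(24,i*s),(0,0,255),1)
    cv2.imwrite('pics/'+name,c)
E
python3 - <<'E'
from h import *
np.set_printoptions(precision=4,suppress=True,linewidth=170)
f=load('top'); P=cloud(f)
crop(f,260,225,50,55,10,'c_car.png')
print('table z',np.nanmedian(P[250:270,230:260,2]), np.nanstd(P[250:270,230:260,2]))
print((P[225:280:3,268:308:3,2]*1000).round())
g=load('scene');
crop(g,235,205,60,60,10,'s_car.png')
crop(g,305,215,80,80,7,'s_con.png')
print('rail pts',[ptplane(f,*a) for a in ((189.5,240.5,.024),(219.5,245,.024),(198,195,.03),(227,199.5,.03))])
print('neck front/back floor slot', ptplane(f,204,201,.006))
E
```

```text
table z 0.0002144690895182766 0.0032230862863331937
[[ -3.   1.   4.  -0.   0.   6.  -2.  -5.   1.  -2.  -4.  -4.  -0.   0.]
 [ -1.   2.   1.   3.   4.  -2.   3.   4.   2.   7.  -3.   2.   6.  -5.]
 [ -6.  -0.   0.  -1.   1.   3.  -4.   1.   2.   2.   3.   8.  -0.  -1.]
 [ -1.  -4.  -1.  -3.  -1.  -1.   1.  31.  27.  -3.   4.   3.   7.   1.]
 [  3.  -3.   0.   3.   1.   2.  22.  29.  25.  66.  -3.   9.  -5.   1.]
 [ -7.   0.   3.  -6.   1.  30.  30.  30.  77.  70.  30.  -4.   1.  -2.]
 [ nan  -2.  -2.   3.   7.  27.  26. 108. 107.  57.  29.  23.  35.  -4.]
 [ -1.   1.  -1.  -0.  25.  38. 108. 105. 103.  26.  36.  30.  -3.   0.]
 [  2.   6.   3.  37.  31. 109. 105. 104.  36.  29.  30.  33.  -2.  -0.]
 [  6.   2.   0.  27.  32.  76. 101.  62.  33.  33.  27.  -4.  -3.  -5.]
 [ -1.   2.  31.  29.  77.  23.  52.  29.  30.  29.   6.   1.   3.  -4.]
 [ -2.   1.  28.  29.  77.  77.  29.  36.  28.   5.   2.  -4.  -2.   4.]
 [ -0.  -1.  -5.  29.  61.  54.  37.  nan  31.   1.   1.  -1.  -3.   2.]
 [ -6.   0.   4.  -2.  37.  34.  22.  24.   3.   8.   1.   0.   0.   2.]
 [ -1.  -9.   0.  -3.   1.   4.  30.  -1.   3.  -1.  -0.  -0.  -6.   1.]
 [ -5.   2.   1.  -1.  -4.  -3.   5.   3.   1.   0.  -0.  -1.   1.  -1.]
 [  1.   2.  -2.   4.   2.  -0.   6.   2.   2.   5.  -2.   5.   1.   6.]
 [  0.   3.   4.   1.  -6.  -3.  -1.  -5.   1.  -2.   0.   6.   3.   1.]
 [  0.  -3.   6.  -3.  -0.   6.   4.   3.   4.   2.   1.   0.  -1.  -2.]]
rail pts [array([0.4529, 0.3188, 0.024 ]), array([0.4447, 0.2285, 0.024 ]), array([0.5917, 0.3058, 0.03  ]), array([0.5828, 0.2171, 0.03  ])]
neck front/back floor slot [0.5795 0.2905 0.006 ]
```

View pics/c_car.png

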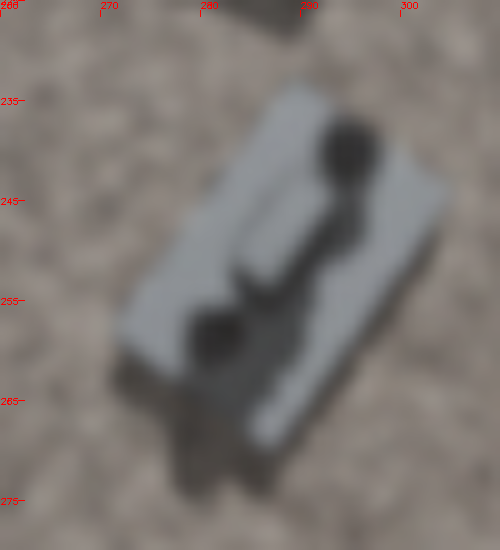

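View pics/s_con.png

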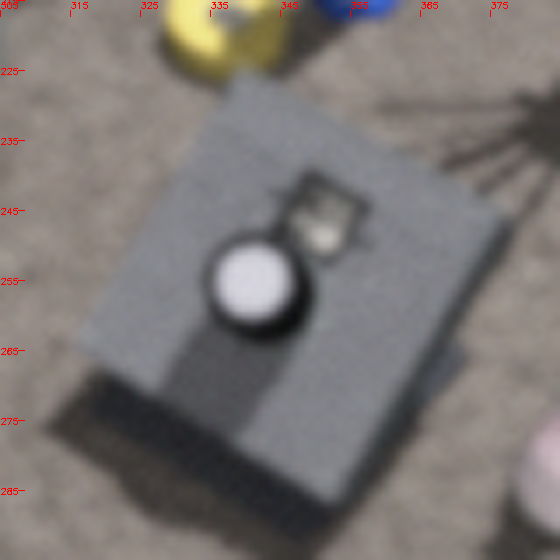

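View pics/s_car.png

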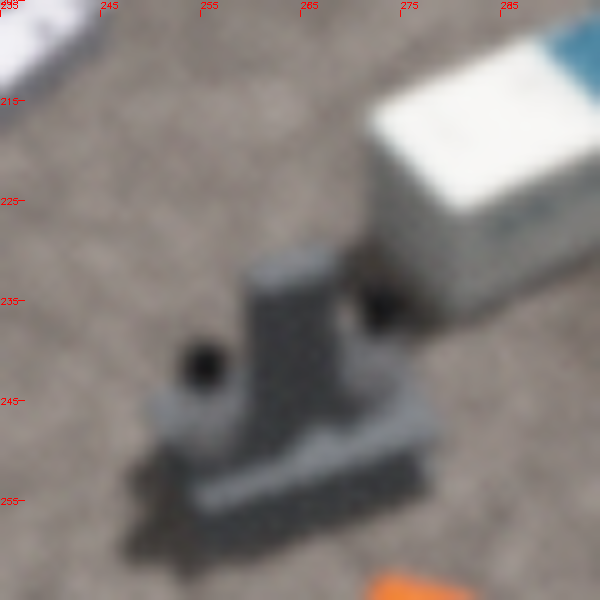

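```bash
python3 - <<'E'
from h import *
np.set_printoptions(precision=4,suppress=True,linewidth=170)
f=load('top'); g=load('scene')
c=np.array([ptplane(f,u,v,.03) for u,v in((289.7,233),(305,244.5),(286.6,270),(272,257.7))])
print('carrier deck',c.mean(0)); e=(c[0]+c[1]-c[2]-c[3])/2; print(np.linalg.norm(e),np.degrees(np.arctan2(e[1],e[0])),np.linalg.norm(c[0]-c[1]))
P=cloud(f)[228:275,265:310]; 
m=(P[...,2]>.092)&(P[...,2]<.12); q=P[m]; print('fin pts',m.sum(),q.mean(0)); r=cv2.minAreaRect((q[:,:2]*1000).astype(np.float32)); print(r)
m=(P[...,2]>.02)&(P[...,2]<.045); q=P[m]; print(cv2.minAreaRect((q[:,:2]*1000).astype(np.float32)))
print('vials',ptplane(f,295,240,.072),ptplane(f,281.5,258.5,.072))
print('scene fin top',ptplane(g,264.0,231.5,.105))
# rail
r=np.array([ptplane(f,*a) for a in ((189.5,240.5,.024),(219.5,245,.024),(198,195,.03),(227,199.5,.03))])
fm=(r[0]+r[1])/2;bk=(r[2]+r[3])/2;print('rail mouth',fm,'back',bk,np.linalg.norm((bk-fm)[:2]),'yaw',np.degrees(np.arctan2(*(bk-fm)[1::-1])))
Q=cloud(f)[188:250,185:232];m=(Q[...,2]>.014)&(Q[...,2]<.036);q=Q[m];print('rail rect incl plates',cv2.minAreaRect((q[:,:2]*1000).astype(np.float32)))
crop(g,180,185,80,60,9,'s_rail.png')
# console face plane
C=cloud(f)[195:256,355:420].reshape(-1,3);C=C[(C[:,2]>.02)]
from numpy.linalg import svd
b=C.copy();b=b[~np.isnan(b).any(1)]
for _ in range(6):
    mu=b.mean(0);n=svd(b-mu,full_matrices=False)[2][2];d=(C-mu)@n;b=C[np.abs(d)<.006]
n*=np.sign(n[2]);print('face n',n,'tilt',np.degrees(np.arccos(n[2])),'yaw',np.degrees(np.arctan2(-n[1],-n[0])),mu,len(b))
q=C[((C-mu)@n>.028)];print('knob top pts',len(q),q.mean(0), (q-mu)@n)
crop(f,375,200,35,45,14,'c_knob.png')
E
```

```text
carrier deck [0.4373 0.0233 0.03  ]
0.09135008363919842 -32.268918204432524 0.056797112469544886
fin pts 75 [0.4393 0.0248 0.1036]
((439.92657470703125, 24.971845626831055), (16.201982498168945, 33.5335807800293), 58.278465270996094)
((440.1734619140625, 24.80310821533203), (60.10411071777344, 94.19415283203125), 58.41944885253906)
vials [0.4655 0.0057 0.072 ] [0.4101 0.0412 0.072 ]
scene fin top [0.4383 0.0224 0.105 ]
rail mouth [0.4488 0.2737 0.024 ] back [0.5873 0.2614 0.03  ] 0.13901726493834063 yaw -5.038609204210297
rail rect incl plates ((506.8366394042969, 269.6791076660156), (91.39265441894531, 167.16958618164062), 85.0416259765625)
face n [-0.5696  0.052   0.8203] tilt 34.88693523195765 yaw -5.2174361910119 [ 0.5196 -0.2547  0.0945] 2350
knob top pts 233 [ 0.4864 -0.2514  0.1168] [0.0286 0.0295 0.0314 0.0289 0.0348 0.0355 0.0367 0.0314 0.0334 0.0308 0.0288 0.0318 0.0396 0.0357 0.0382 0.0382 0.039  0.0372 0.0365 0.0357 0.0354 0.0315 0.0358 0.0369
 0.0396 0.0367 0.0363 0.0375 0.0399 0.0385 0.0371 0.035  0.0311 0.036  0.0317 0.0375 0.0366 0.0374 0.0333 0.0387 0.0361 0.0397 0.0
[... 640 characters left out ...]
37 0.0378 0.038  0.0349 0.0381 0.039  0.038  0.0372 0.0367 0.0396 0.0377
 0.0364 0.0395 0.0351 0.0318 0.0405 0.0397 0.0358 0.0398 0.035  0.0343 0.0385 0.0404 0.0406 0.0406 0.0449 0.0393 0.0369 0.0421 0.041  0.0381 0.0417 0.0364 0.0415 0.0411
 0.0373 0.0384 0.0376 0.0377 0.0331 0.0397 0.036  0.0404 0.041  0.0393 0.036  0.0329 0.04   0.0372 0.0398 0.0373 0.0368 0.0374 0.0331 0.0387 0.0372 0.0422 0.0325 0.0413
 0.0366 0.037  0.0361 0.04   0.0403 0.0382 0.0381 0.0349 0.0361 0.0383 0.0325 0.0389 0.0355 0.0398 0.0394 0.0382 0.0427 0.0394 0.0409 0.0392 0.0352 0.0394 0.0382 0.0317
 0.0396 0.0386 0.0379 0.0395 0.0395 0.038  0.0387 0.0378 0.0342 0.035  0.0401 0.038  0.0395 0.0333 0.0396 0.031  0.0355]
```

View pics/c_knob.png

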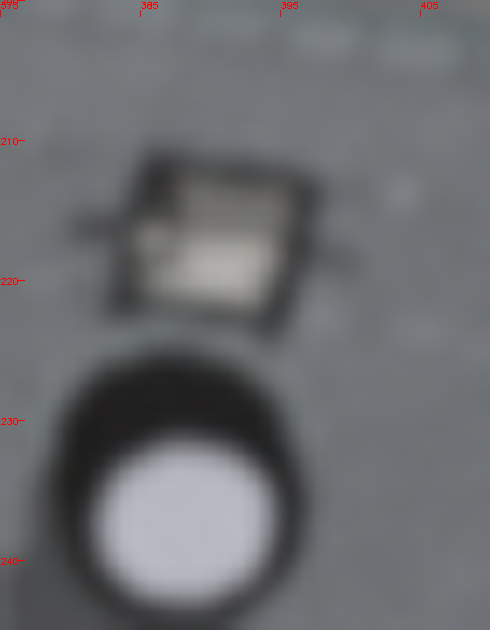

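View pics/s_rail.png

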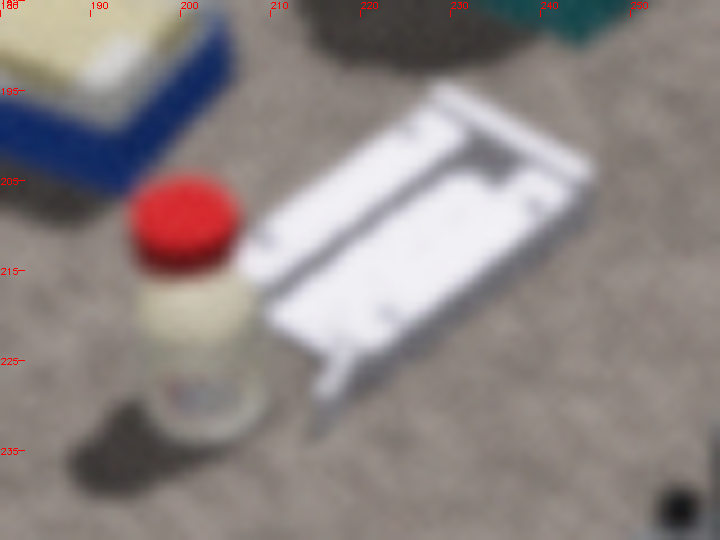

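```bash
python3 - <<'E'
from h import *
np.set_printoptions(precision=4,suppress=True,linewidth=170)
f=load('top'); g=load('scene')
for nm,F in(('top',f),('scene',g)):
    P=cloud(F).reshape(-1,3);P=P[~np.isnan(P).any(1)]
    def box(x0,x1,y0,y1,z0,z1):
        return P[(P[:,0]>x0)&(P[:,0]<x1)&(P[:,1]>y0)&(P[:,1]<y1)&(P[:,2]>z0)&(P[:,2]<z1)]
    print(nm)
    for n,a in dict(fin=(.39,.49,-.03,.08,.098,.113),deck=(.38,.5,-.05,.1,.022,.04),cap=(.35,.45,.23,.33,.103,.115),railtop=(.455,.57,.2,.34,.019,.028),stop=(.56,.62,.2,.34,.026,.036)).items():
        q=box(*a);r=cv2.minAreaRect((q[:,:2]*1000).astype(np.float32));print(n,len(q),q.mean(0),np.round(r[0],1),np.round(r[1],1),round(r[2],2))
Q=cloud(f)[...,2]
for n,u,v,h in(('orangeL',148,289,.03),('petri like',105,279,.01),('tipbox',142,217,.067),('carton',290,197,.058),('orangeR',328,290,.03)): print(n,ptplane(f,u,v,h))
# scene rail corners
print('scene rail',[ptplane(g,*a) for a in((209,219,.024),(219.5,225,.024))],[ptplane(g,*a) for a in((229,193.5,.03),(246,203.5,.03))])
s=manip.state();print(R.from_quat(np.roll(s['tool_rot'],-1)).as_matrix())
E
```

```text
top
fin 68 [0.44   0.0246 0.1045] [440.1  25. ] [15.7 33.2] 55.85
deck 461 [0.4377 0.0247 0.0301] [440.2  24.8] [60.1 94.2] 58.47
cap 181 [0.4019 0.2807 0.1088] [401.8 280.7] [41.8 40.4] 32.49
railtop 569 [0.513  0.2683 0.0236] [513.3 269.1] [ 90.6 119. ] 85.93
stop 121 [0.5803 0.266  0.0297] [576.8 264.1] [29.8 88.2] 0.27
scene
fin 38 [0.4371 0.0253 0.1021] [437.8  25.9] [22.4 33.6] 55.32
deck 227 [0.4304 0.0186 0.0291] [438.   26.3] [64.  94.1] 58.46
cap 77 [0.3991 0.2805 0.1069] [400.8 281.7] [42.4 40.5] 33.47
railtop 258 [0.5121 0.2681 0.0229] [513.5 269.8] [ 95.1 114.1] 87.96
stop 34 [0.5805 0.2621 0.029 ] [579.9 264.7] [87.3 16.9] 87.76
orangeL [0.3036 0.4237 0.03  ]
petri like [0.3259 0.5599 0.01  ]
tipbox [0.5079 0.4552 0.067 ]
carton [0.5949 0.0276 0.058 ]
orangeR [ 0.3314 -0.098   0.03  ]
scene rail [array([0.4405, 0.2819, 0.024 ]), array([0.4377, 0.2282, 0.024 ])] [array([0.5954, 0.3087, 0.03  ]), array([0.5856, 0.2157, 0.03  ])]
[[ 0.4257  0.9049 -0.001 ]
 [ 0.9049 -0.4257 -0.0015]
 [-0.0018 -0.0002 -1.    ]]
```

```bash
cat >> h.py <<'E'
def go(x,y,z,yaw=None,Rt=None):
    s=manip.state();M=q2m(s['tool_rot'])
    if Rt is None:
        if yaw is None: Rt=M
        else:
            c,q=np.cos(np.radians(yaw)),np.sin(np.radians(yaw));Rt=np.array([[c,q,0],[q,-c,0],[0,0,-1]])
    d=M.T@(np.array([x,y,z])-s['tool_pos']);a=R.from_matrix(M.T@Rt).as_rotvec()
    print('dxyz',d.round(4),'axyz',a.round(4),'rows',max(np.linalg.norm(d)/.0625,np.degrees(np.linalg.norm(a))/10.7).round(1))
def st():
    s=manip.state();M=q2m(s['tool_rot']);print('t',round(s['time'],2),'tcp',s['tool_pos'].round(4),'yaw',np.degrees(np.arctan2(M[1,0],M[0,0])).round(2),'tilt',M[:2,2].round(4),'F',s['contact_force'].round(1),'T',s['ft_torque'].round(2),'w',round(s['gripper_width'],3),'j',s['joint_pos'].round(2))
E
python3 -c "
from h import *
go(.401,.281,.15,64.8)"
python3 -m handwheel '[{"dx":-0.199,"dy":0.244,"dz":0.08},{"dx":-0.199,"dy":0.244,"dz":0.08},{"dx":-0.199,"dy":0.244,"dz":0.08},{"dx":-0.199,"dy":0.244,"dz":0.08},{"dx":-0.199,"dy":0.244,"dz":0.08}]' 0
python3 -c "
from h import *
st();go(.401,.281,.15,64.8);go(.401,.281,.043,64.8)"
```

```text
dxyz [-0.1993  0.2433  0.0805] axyz [-0.0002  0.0018  0.0001] rows 5.2
t 0.1 tcp [0.2658 0.5651 0.2302] yaw 64.8 tilt [-0.001  -0.0015] F [-1.   0.  -0.1] T [-0.    0.01  0.04] w 0.998 j [ 1.01  0.05  1.61 -0.    1.48 -0.12]
dxyz [-0.1993  0.2433  0.0805] axyz [-0.0002  0.0018  0.0001] rows 5.2
dxyz [-0.1991  0.2433  0.1875] axyz [-0.0002  0.0018  0.0001] rows 5.9invalid input at $[0]: expected keys dx, dy, dz, ax, ay, az
```

```bash

python3 -m handwheel '[{"dx":-0.199,"dy":0.244,"dz":0.08,"ax":0,"ay":0,"az":0},{"dx":-0.199,"dy":0.244,"dz":0.08,"ax":0,"ay":0,"az":0},{"dx":-0.199,"dy":0.244,"dz":0.08,"ax":0,"ay":0,"az":0},{"dx":-0.199,"dy":0.244,"dz":0.08,"ax":0,"ay":0,"az":0},{"dx":-0.199,"dy":0.244,"dz":0.08,"ax":0,"ay":0,"az":0}]' 0
python3 -c "
from h import *
st();go(.401,.281,.15,64.8);go(.401,.281,.043,64.8)"
```

```text
time: 0.72
tool_pos: [0.3972, 0.2905, 0.1535]
tool_rot: [0.0, 0.844, 0.536, -0.0]
contact_force: [1.6, -0.5, -0.1]
gripper_width: 0.998
t 0.72 tcp [0.3972 0.2905 0.1535] yaw 64.82 tilt [-0.     -0.0001] F [ 1.6 -0.5 -0.1] T [-0.    0.03  0.05] w 0.998 j [ 0.48 -0.21  1.99 -0.    1.36 -0.65]
dxyz [-0.007   0.0075  0.0035] axyz [0.     0.0001 0.0004] rows 0.2
dxyz [-0.0069  0.0075  0.1105] axyz [0.     0.0001 0.0004] rows 1.8
```

```bash

python3 -m handwheel '[{"dx":-0.006,"dy":0.007,"dz":0.003,"ax":0,"ay":0,"az":0},{"dx":-0.006,"dy":0.007,"dz":0.003,"ax":0,"ay":0,"az":0}]' 0
python3 -c "
from h import *
st();go(.401,.281,.15,64.8);go(.401,.281,.043,64.8)
f=grab('top');crop(f,160,200,130,95,6,'b1.png');print('TCP proj',proj(f,manip.state()['tool_pos']))
f=grab('scene');crop(f,160,170,110,85,7,'b1s.png');print('TCP proj',proj(f,manip.state()['tool_pos']))
"
```

```text
time: 0.98
tool_pos: [0.4006, 0.2836, 0.151]
tool_rot: [-0.0, 0.845, 0.535, -0.0]
contact_force: [0.4, 0.7, -0.5]
gripper_width: 1.001
t 0.97 tcp [0.4006 0.2836 0.151 ] yaw 64.72 tilt [-0.0009  0.0001] F [ 0.4  0.7 -0.5] T [ 0.    0.   -0.01] w 1.001 j [ 0.46 -0.21  2.    0.    1.36 -0.67]
dxyz [-0.0022  0.0015  0.0009] axyz [-0.0009  0.0003 -0.0014] rows 0.0
dxyz [-0.0022  0.0016  0.1079] axyz [-0.0009  0.0003 -0.0014] rows 1.7
TCP proj (np.float64(190.9334610726079), np.float64(253.48388669470143))
TCP proj (np.float64(197.43197822653752), np.float64(198.9063348456571))
```

View pics/b1s.png

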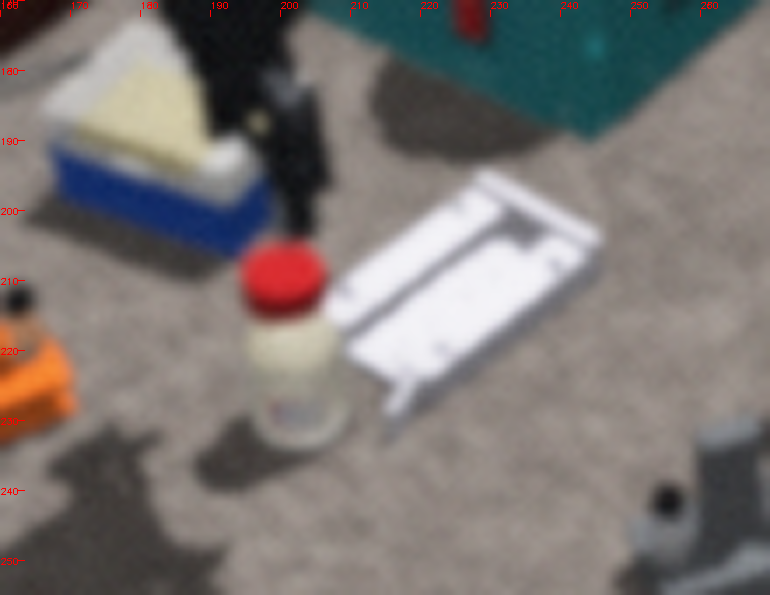

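View pics/b1.png

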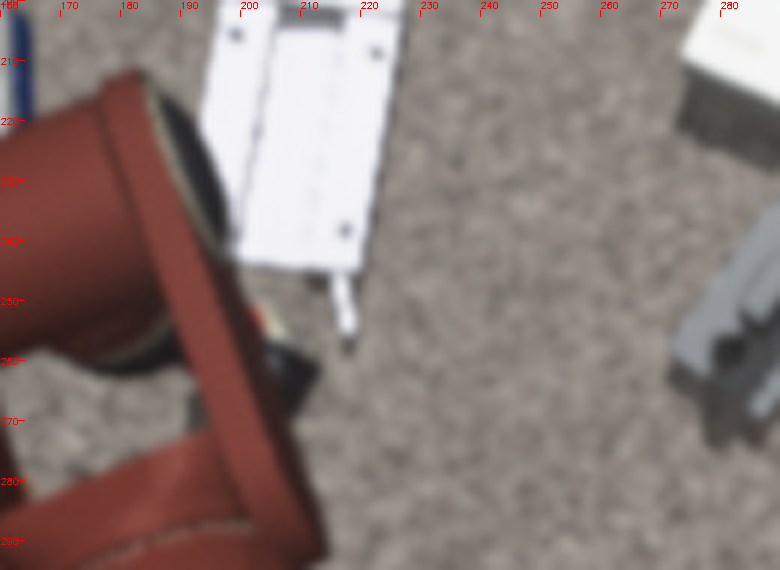

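```bash
python3 -c "
from h import *
f=load('scene')
for p in((.418,.319,.165),(.383,.245,.165),(.401,.282,.109),(.401,.282,.25)): print(proj(f,p))
crop(f,150,120,110,85,7,'b1t.png')"
```

```text
(np.float64(193.0938856224498), np.float64(189.97502144471613))
(np.float64(202.30498989285445), np.float64(203.00515425155174))
(np.float64(199.5061553557203), np.float64(208.08993191314687))
(np.float64(194.84589038549137), np.float64(177.33383180102436))
```

View pics/b1t.png

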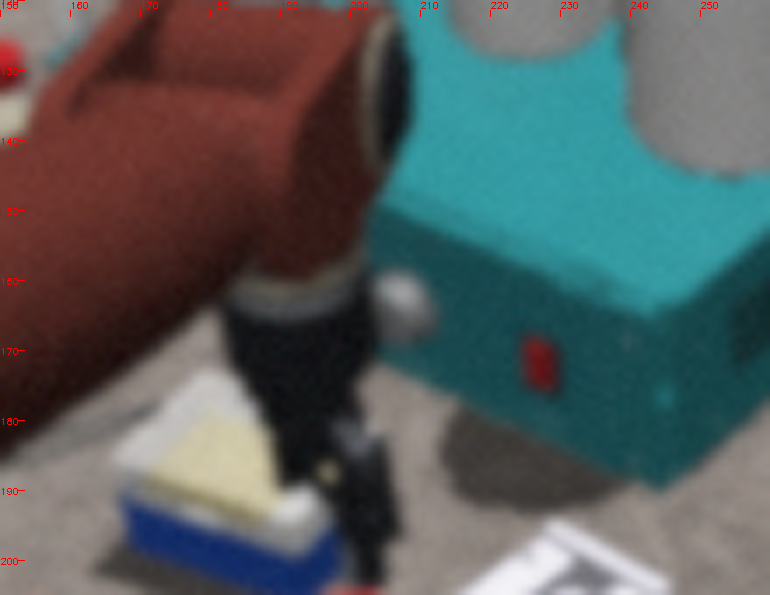

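```bash

python3 -m handwheel '[{"dx":-0.001,"dy":0.001,"dz":0.03,"ax":0,"ay":0,"az":0},{"dx":-0.001,"dy":0.001,"dz":0.06,"ax":0,"ay":0,"az":0},{"dx":-0.001,"dy":0.001,"dz":0.09,"ax":0,"ay":0,"az":0},{"dx":-0.001,"dy":0.001,"dz":0.107,"ax":0,"ay":0,"az":0},{"dx":-0.001,"dy":0.001,"dz":0.107,"ax":0,"ay":0,"az":0}]' 0
python3 -c "
from h import *
st();go(.401,.281,.043,64.8)"
```

```text
time: 1.7
tool_pos: [0.4002, 0.283, 0.0434]
tool_rot: [-0.0, 0.844, 0.536, -0.001]
contact_force: [0.5, -0.3, 0.8]
gripper_width: 0.998
t 1.7 tcp [0.4002 0.283  0.0434] yaw 64.89 tilt [-0.0022 -0.001 ] F [ 0.5 -0.3  0.8] T [ 0.01  0.05 -0.02] w 0.998 j [ 0.46 -0.07  2.07  0.    1.14 -0.67]
dxyz [-0.0015  0.0016  0.0004] axyz [-0.0015  0.0018  0.0015] rows 0.0
```

```bash

python3 -m handwheel '[{"dx":0,"dy":0,"dz":0,"ax":0,"ay":0,"az":0},{"dx":0,"dy":0,"dz":0,"ax":0,"ay":0,"az":0},{"dx":0,"dy":0,"dz":0,"ax":0,"ay":0,"az":0},{"dx":0,"dy":0,"dz":0,"ax":0,"ay":0,"az":0}]' 255
python3 -m handwheel '[{"dx":0,"dy":0,"dz":-0.01,"ax":0,"ay":0,"az":0},{"dx":0,"dy":0,"dz":-0.03,"ax":0,"ay":0,"az":0},{"dx":0,"dy":0,"dz":-0.045,"ax":0,"ay":0,"az":0},{"dx":0,"dy":0,"dz":-0.045,"ax":0,"ay":0,"az":0}]'
python3 -c "
from h import *
st();go(.36,.145,.088,64.8)
f=grab('scene');crop(f,160,170,110,85,7,'b2s.png')"
```

```text
time: 2.2
tool_pos: [0.4025, 0.283, 0.0466]
tool_rot: [0.0, 0.844, 0.536, 0.001]
contact_force: [-2.6, -2.2, 5.9]
gripper_width: 0.598
time: 2.7
tool_pos: [0.4024, 0.2833, 0.0914]
tool_rot: [0.0, 0.844, 0.536, 0.002]
contact_force: [-0.8, 0.1, -1.8]
gripper_width: 0.602
t 2.7 tcp [0.4024 0.2833 0.0914] yaw 64.8 tilt [0.0035 0.0018] F [-0.8  0.1 -1.8] T [-0.01 -0.01 -0.02] w 0.602 j [ 0.46 -0.14  2.04  0.    1.23 -0.67]
dxyz [-0.1432  0.0204  0.003 ] axyz [ 0.0024 -0.0031  0.    ] rows 2.3
```

View pics/b2s.png

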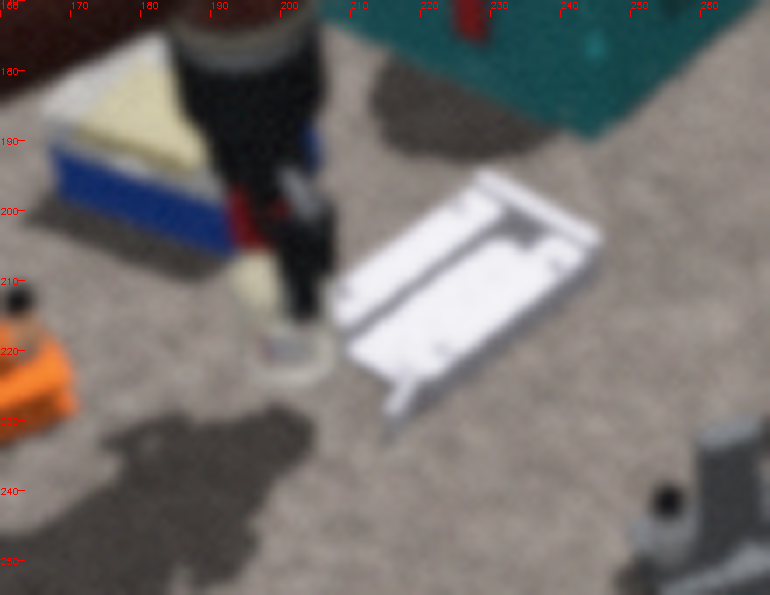

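```bash

python3 -m handwheel '[{"dx":-0.04,"dy":0.006,"dz":0,"ax":0,"ay":0,"az":0},{"dx":-0.08,"dy":0.012,"dz":0,"ax":0,"ay":0,"az":0},{"dx":-0.12,"dy":0.018,"dz":0,"ax":0,"ay":0,"az":0},{"dx":-0.143,"dy":0.02,"dz":0,"ax":0,"ay":0,"az":0},{"dx":-0.143,"dy":0.02,"dz":0.01,"ax":0,"ay":0,"az":0}]'
python3 -m handwheel '[{"dx":0,"dy":0,"dz":0.015,"ax":0,"ay":0,"az":0},{"dx":0,"dy":0,"dz":0.028,"ax":0,"ay":0,"az":0},{"dx":0,"dy":0,"dz":0.031,"ax":0,"ay":0,"az":0},{"dx":0,"dy":0,"dz":0.031,"ax":0,"ay":0,"az":0}]'
python3 -c "
from h import *
st()
f=grab('scene');crop(f,170,190,110,85,7,'b3s.png')"
```

```text
time: 3.38
tool_pos: [0.3584, 0.144, 0.0789]
tool_rot: [0.0, 0.845, 0.535, 0.001]
contact_force: [-0.0, -0.3, -1.6]
gripper_width: 0.602
time: 3.88
tool_pos: [0.3584, 0.1451, 0.048]
tool_rot: [-0.0, 0.844, 0.536, -0.0]
contact_force: [0.1, -0.8, -0.8]
gripper_width: 0.604
t 3.88 tcp [0.3584 0.1451 0.048 ] yaw 64.83 tilt [-0.0006  0.    ] F [ 0.1 -0.8 -0.8] T [0.01 0.03 0.01] w 0.604 j [ 0.19 -0.37  2.31  0.    1.21 -0.94]
```

View pics/b3s.png

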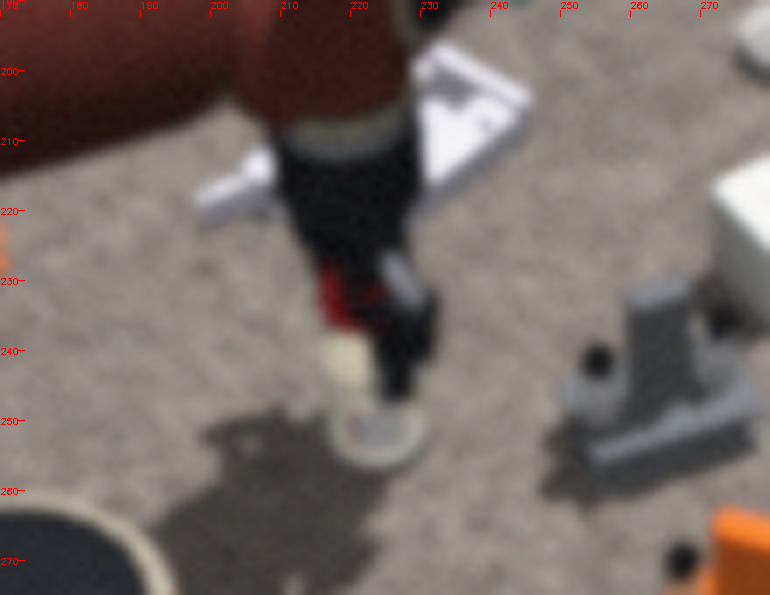

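```bash

python3 -m handwheel '[{"dx":0,"dy":0,"dz":0.001,"ax":0,"ay":0,"az":0},{"dx":0,"dy":0,"dz":0.002,"ax":0,"ay":0,"az":0}]'
python3 -m handwheel '[{"dx":0,"dy":0,"dz":0.001,"ax":0,"ay":0,"az":0},{"dx":0,"dy":0,"dz":0.002,"ax":0,"ay":0,"az":0}]'
```

```text
time: 4.18
tool_pos: [0.3587, 0.1448, 0.0467]
tool_rot: [0.0, 0.844, 0.536, 0.0]
contact_force: [-0.2, 0.7, 2.3]
gripper_width: 0.594
time: 4.42
tool_pos: [0.3597, 0.1445, 0.0466]
tool_rot: [0.001, 0.844, 0.536, 0.0]
contact_force: [-5.1, -3.3, 15.9]
gripper_width: 0.6
```

```bash

python3 -m handwheel '[{"dx":0,"dy":0,"dz":-0.002,"ax":0,"ay":0,"az":0},{"dx":0,"dy":0,"dz":-0.002,"ax":0,"ay":0,"az":0},{"dx":0,"dy":0,"dz":-0.002,"ax":0,"ay":0,"az":0},{"dx":0,"dy":0,"dz":-0.002,"ax":0,"ay":0,"az":0}]' 0
python3 -m handwheel '[{"dx":0,"dy":0,"dz":-0.03,"ax":0,"ay":0,"az":0},{"dx":0,"dy":0,"dz":-0.07,"ax":0,"ay":0,"az":0},{"dx":0,"dy":0,"dz":-0.115,"ax":0,"ay":0,"az":0},{"dx":0,"dy":0,"dz":-0.115,"ax":0,"ay":0,"az":0},{"dx":0,"dy":0,"dz":-0.115,"ax":0,"ay":0,"az":0}]' 
python3 -c "
from h import *
st()
f=grab('scene');crop(f,170,190,110,85,7,'b4s.png')
g=manip.state();go(.440,.025,.135,58.4);go(.440,.025,.069,58.4)"
```

```text
time: 4.92
tool_pos: [0.3583, 0.1447, 0.0461]
tool_rot: [-0.0, 0.844, 0.536, -0.0]
contact_force: [-0.2, 0.3, -0.2]
gripper_width: 0.996
time: 5.55
tool_pos: [0.3581, 0.1447, 0.1607]
tool_rot: [-0.0, 0.844, 0.536, -0.0]
contact_force: [0.6, -0.3, -0.0]
gripper_width: 0.999
t 5.55 tcp [0.3581 0.1447 0.1607] yaw 64.8 tilt [-0.0007 -0.0001] F [ 0.6 -0.3 -0. ] T [0.   0.04 0.03] w 0.999 j [ 0.19 -0.53  2.22  0.    1.46 -0.94]
dxyz [-0.0731  0.1255  0.0248] axyz [-0.0019  0.0015  0.1117] rows 2.4
dxyz [-0.073   0.1256  0.0908] axyz [-0.0019  0.0015  0.1117] rows 2.7
```

View pics/b4s.png

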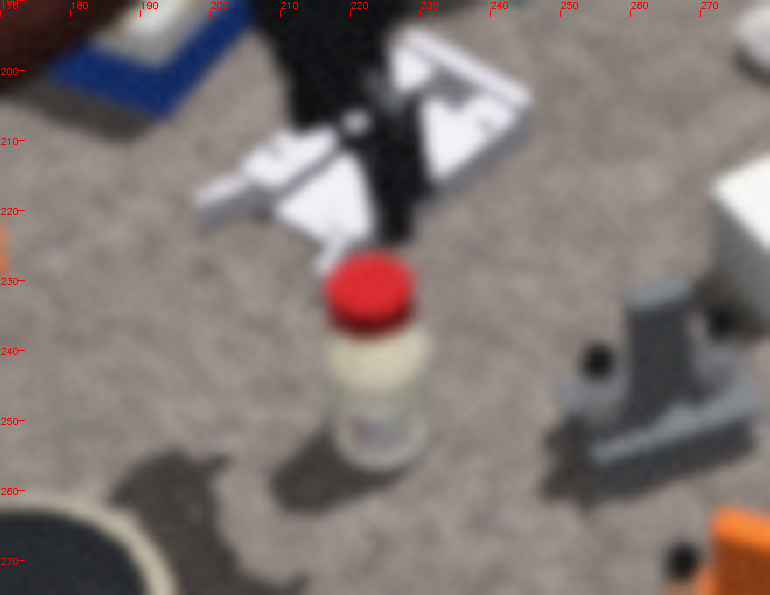

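```bash

python3 -m handwheel '[{"dx":-0.036,"dy":0.062,"dz":0,"ax":0,"ay":0,"az":0.056},{"dx":-0.073,"dy":0.1255,"dz":0.025,"ax":0,"ay":0,"az":0.112},{"dx":-0.073,"dy":0.1255,"dz":0.025,"ax":0,"ay":0,"az":0.112},{"dx":-0.073,"dy":0.1255,"dz":0.025,"ax":0,"ay":0,"az":0.112},{"dx":-0.073,"dy":0.1255,"dz":0.025,"ax":0,"ay":0,"az":0.112}]' 
python3 -c "
from h import *
st()
f=grab('scene');crop(f,210,180,110,85,7,'c1s.png')
go(.440,.025,.069,58.4)"
```

```text
time: 6.22
tool_pos: [0.4399, 0.0258, 0.1353]
tool_rot: [-0.001, 0.873, 0.488, -0.001]
contact_force: [0.4, 0.3, -0.5]
gripper_width: 1.003
t 6.22 tcp [0.4399 0.0258 0.1353] yaw 58.4 tilt [-0.0023  0.0006] F [ 0.4  0.3 -0.5] T [0.01 0.04 0.06] w 1.003 j [-0.11 -0.33  2.12  0.    1.35 -1.13]
dxyz [-0.0009  0.0005  0.0668] axyz [-0.0012  0.0003  0.0007] rows 1.1
```

View pics/c1s.png

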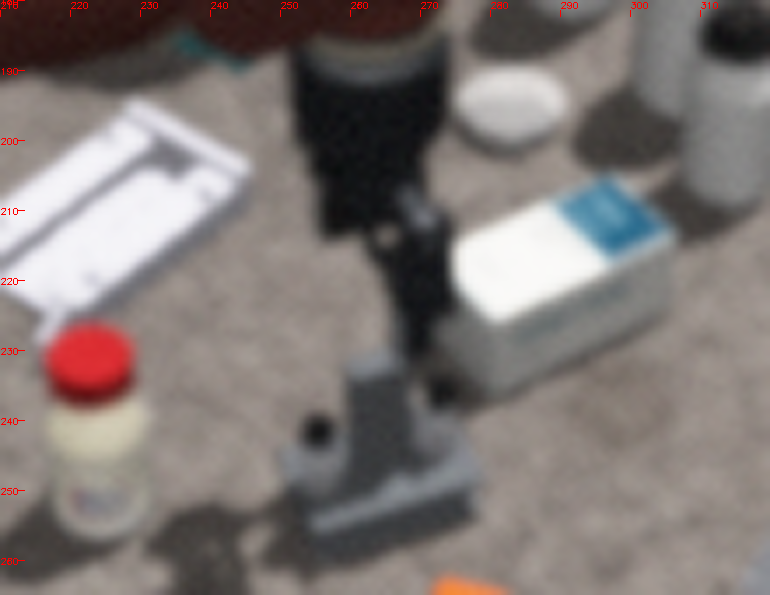

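```bash

python3 -m handwheel '[{"dx":-0.001,"dy":0,"dz":0.03,"ax":0,"ay":0,"az":0},{"dx":-0.001,"dy":0,"dz":0.055,"ax":0,"ay":0,"az":0},{"dx":-0.001,"dy":0,"dz":0.067,"ax":0,"ay":0,"az":0},{"dx":-0.001,"dy":0,"dz":0.067,"ax":0,"ay":0,"az":0}]' 0
python3 -m handwheel '[{"dx":0,"dy":0,"dz":0,"ax":0,"ay":0,"az":0},{"dx":0,"dy":0,"dz":0,"ax":0,"ay":0,"az":0},{"dx":0,"dy":0,"dz":0,"ax":0,"ay":0,"az":0},{"dx":0,"dy":0,"dz":0,"ax":0,"ay":0,"az":0},{"dx":0,"dy":0,"dz":0,"ax":0,"ay":0,"az":0}]' 255
python3 -c "
from h import *
st()"
```

```text
time: 6.78
tool_pos: [0.4397, 0.025, 0.0689]
tool_rot: [-0.0, 0.873, 0.488, -0.001]
contact_force: [-0.9, 0.2, 0.4]
gripper_width: 1.007
time: 7.4
tool_pos: [0.4407, 0.0243, 0.0697]
tool_rot: [0.0, 0.873, 0.488, 0.0]
contact_force: [-0.7, 0.9, 1.9]
gripper_width: 0.179
t 7.4 tcp [0.4407 0.0243 0.0697] yaw 58.38 tilt [ 0.0006 -0.0001] F [-0.7  0.9  1.9] T [-0.02  0.02  0.01] w 0.179 j [-0.11 -0.24  2.17  0.    1.21 -1.13]
```

```bash

python3 -m handwheel '[{"dx":0,"dy":0,"dz":-0.01,"ax":0,"ay":0,"az":0},{"dx":0,"dy":0,"dz":-0.04,"ax":0,"ay":0,"az":0},{"dx":0,"dy":0,"dz":-0.08,"ax":0,"ay":0,"az":0},{"dx":0,"dy":0,"dz":-0.11,"ax":0,"ay":0,"az":0},{"dx":0,"dy":0,"dz":-0.12,"ax":0,"ay":0,"az":0}]' 
python3 - <<'E'
from h import *
np.set_printoptions(precision=4,suppress=True)
f=load('top')  # initial
def sub(F,u,v,r=2):
    im=cv2.GaussianBlur(F['image'].min(2).astype(np.float32),(0,0),.7)
    u0,v0=int(round(u)),int(round(v)); w=im[v0-r:v0+r+1,u0-r:u0+r+1];w=np.clip(w.max()*.93-w,0,None);yy,xx=np.mgrid[-r:r+1,-r:r+1]
    return u0+(w*xx).sum()/w.sum(),v0+(w*yy).sum()/w.sum()
u=None
def ana(F,pts):
    S=np.array([ptplane(F,*sub(F,*p),.024) for p in pts]);print(S[:,:2]*1000)
    fr=(S[0]+S[1])/2;bk=(S[2]+S[3])/2;d=bk-fr;print('front',fr,'back',bk,'yaw',np.degrees(np.arctan2(d[1],d[0])),'yaw from cross',np.degrees(np.arctan2(*(S[0]-S[1])[1::-1]))-90,np.degrees(np.arctan2(*(S[2]-S[3])[1::-1]))-90)
    print('long',np.linalg.norm(d),'centre',(fr+bk)/2)
ana(f,((193,235),(217.2,238.2),(198.7,205.7),(222.3,208.7)))
st()
g=grab('scene');crop(g,180,170,90,75,8,'r2s.png')
t=grab('top');crop(t,170,180,90,75,8,'r2t.png')
E
```

```text
time: 8.02
tool_pos: [0.4413, 0.0243, 0.1917]
tool_rot: [0.001, 0.873, 0.488, 0.002]
contact_force: [0.6, 0.1, -1.9]
gripper_width: 0.182
[[470.418  307.4403]
 [464.9147 236.6026]
 [561.6361 302.2039]
 [554.9573 228.1729]]
front [0.4677 0.272  0.024 ] back [0.5583 0.2652 0.024 ] yaw -4.31162775738938 yaw from cross -4.442306422205689 -5.155051123978296
long 0.09088762675584641 centre [0.513  0.2686 0.024 ]
t 8.03 tcp [0.4413 0.0243 0.1917] yaw 58.38 tilt [ 0.0038 -0.0005] F [ 0.6  0.1 -1.9] T [ 0.1  -0.04 -0.01] w 0.182 j [-0.11 -0.39  2.07 -0.    1.46 -1.13]
```

View pics/r2s.png

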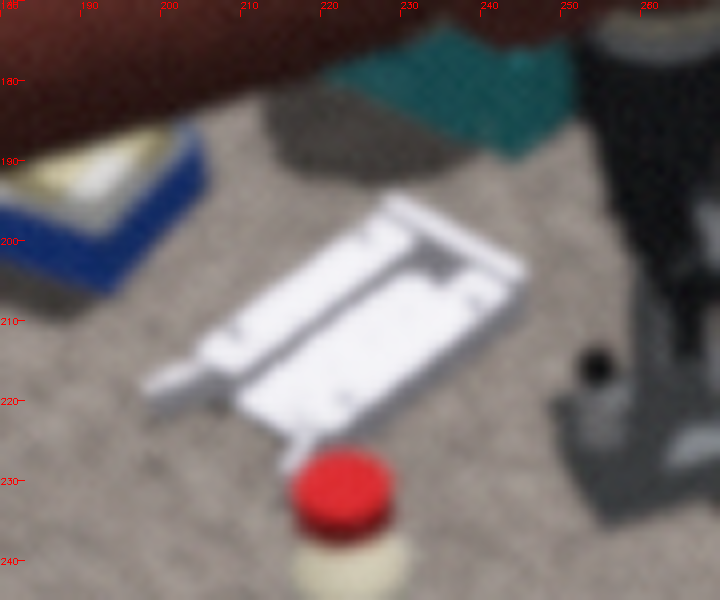

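View pics/r2t.png

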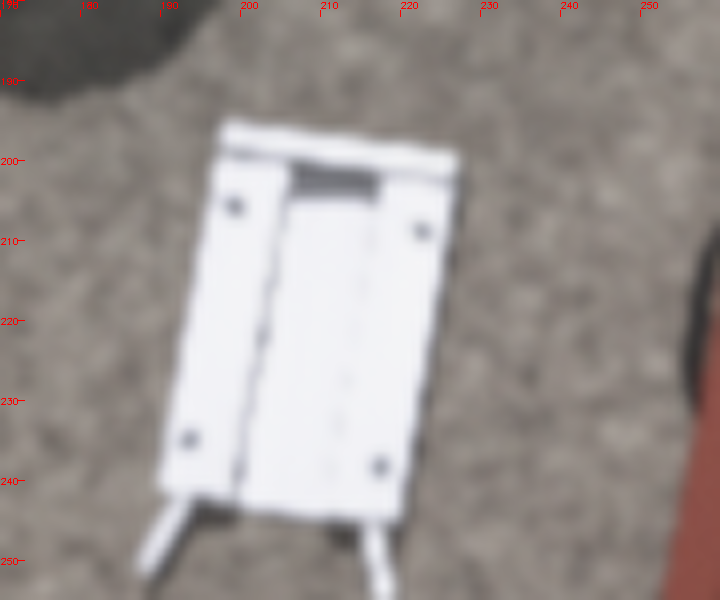

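```bash

python3 - <<'E'
from h import *
from scipy.optimize import least_squares
from scipy.ndimage import map_coordinates
np.set_printoptions(precision=4,suppress=True)
for nm in('top','scene'):
    F=load(nm);im=F['image'].min(2).astype(np.float32)
    th=np.radians(-5);u=np.array([np.cos(th),np.sin(th)]);v=np.array([-u[1],u[0]]);c=np.array([.5133,.2685])
    def edge(p0,p1,z,n,N=40,ax=None):
        out=[]
        for t in np.linspace(0,1,N):
            b=p0+(p1-p0)*t; s=np.arange(-.009,.009,.0003)
            q=[c+u*(b[0]+n[0]*k)+v*(b[1]+n[1]*k) for k in s]
            uv=np.array([proj(F,[*x,z]) for x in q]);I=map_coordinates(im,[uv[:,1],uv[:,0]],order=1)
            lo,hi=I.min(),I.max()
            if hi-lo<50: continue
            k=np.where(I>(lo+hi)/2)[0][-1]; out.append(q[k])
        return np.array(out)
    for lab,a in dict(left=([-.055,.045],[.055,.045],.024,[0,1]),right=([-.055,-.045],[.055,-.045],.024,[0,-1]),mouthL=([-.065,.022],[-.065,.04],.024,[-1,0]),mouthR=([-.065,-.04],[-.065,-.02],.024,[-1,0]),stop=([.075,-.04],[.075,.04],.03,[1,0])).items():
        e=edge(np.array(a[0]),np.array(a[1]),a[2],np.array(a[3]))
        if len(e)<5: print(lab,len(e));continue
        l=cv2.fitLine((e*1000).astype(np.float32),cv2.DIST_HUBER,0,.01,.01).ravel()
        m=np.median((e-c)@np.stack([u,v],1),0)*1000;ang=np.degrees(np.arctan2(l[1],l[0]))
        print(nm,lab,len(e),'rail coords median',m,'ang',ang)
E
```

```text
top left 40 rail coords median [-0.  46.8] ang -4.490703
top right 40 rail coords median [ -0.  -44.4] ang -4.758702
top mouthL 30 rail coords median [-65.75    28.6923] ang 82.76064
top mouthR 33 rail coords median [-66.2    -28.2051] ang 86.093666
top stop 40 rail coords median [76.5 -0. ] ang 85.05147
scene left 40 rail coords median [-0.  47.4] ang -4.475968
scene right 40 rail coords median [  0.  -46.2] ang -4.585821
scene mouthL 30 rail coords median [-64.7     28.6923] ang 82.28614
mouthR 0
scene stop 40 rail coords median [78.6  0. ] ang 84.94728
```

```bash
python3 -c "
from h import *
go(.364,.2816,.195,85.35)"
```

```text
dxyz [ 0.1788 -0.2002 -0.0051] axyz [ 1.600e-03 -3.000e-04 -4.707e-01] rows 4.3
```

```bash

python3 -m handwheel '[{"dx":0.025,"dy":-0.03,"dz":-0.005,"ax":0,"ay":0,"az":-0.06},{"dx":0.06,"dy":-0.068,"dz":-0.005,"ax":0,"ay":0,"az":-0.16},{"dx":0.095,"dy":-0.106,"dz":-0.005,"ax":0,"ay":0,"az":-0.26},{"dx":0.13,"dy":-0.145,"dz":-0.005,"ax":0,"ay":0,"az":-0.36},{"dx":0.16,"dy":-0.18,"dz":-0.005,"ax":0,"ay":0,"az":-0.43}]'
python3 -m handwheel '[{"dx":0,"dy":0,"dz":0,"ax":0,"ay":0,"az":0}]'
python3 -c "
from h import *
st();go(.364,.2816,.195,85.35);go(.364,.2816,.0777,85.35)"
```

```text
time: 8.75
tool_pos: [0.3691, 0.2561, 0.192]
tool_rot: [-0.0, 0.748, 0.664, -0.002]
contact_force: [-0.1, 0.7, -0.7]
gripper_width: 0.176
time: 8.88
tool_pos: [0.3688, 0.2566, 0.192]
tool_rot: [-0.001, 0.747, 0.665, -0.002]
contact_force: [1.7, 0.2, -2.1]
gripper_width: 0.179
t 8.88 tcp [0.3688 0.2566 0.192 ] yaw 83.32 tilt [-0.0039 -0.0014] F [ 1.7  0.2 -2.1] T [-0.06 -0.01 -0.04] w 0.179 j [ 0.44 -0.36  2.05  0.    1.46 -1.01]
dxyz [ 0.0242 -0.0077 -0.003 ] axyz [-0.0037  0.0018 -0.0355] rows 0.4
dxyz [ 0.0245 -0.0072  0.1143] axyz [-0.0037  0.0018 -0.0355] rows 1.9
```

```bash

python3 -m handwheel '[{"dx":0.0245,"dy":-0.0073,"dz":0,"ax":-0.003,"ay":0.001,"az":-0.0355},{"dx":0.0245,"dy":-0.0073,"dz":0.03,"ax":-0.003,"ay":0.001,"az":-0.0355},{"dx":0.0245,"dy":-0.0073,"dz":0.07,"ax":-0.003,"ay":0.001,"az":-0.0355},{"dx":0.0245,"dy":-0.0073,"dz":0.1,"ax":-0.003,"ay":0.001,"az":-0.0355},{"dx":0.0245,"dy":-0.0073,"dz":0.112,"ax":-0.003,"ay":0.001,"az":-0.0355}]'
python3 -m handwheel '[{"dx":0,"dy":0,"dz":0,"ax":0,"ay":0,"az":0}]'
python3 -c "
from h import *
st();go(.364,.2816,.0777,85.35)
g=grab('scene');crop(g,165,160,110,85,7,'d1s.png')
t=grab('top');crop(t,150,190,110,85,7,'d1t.png')"
```

```text
time: 9.5
tool_pos: [0.3649, 0.2782, 0.0788]
tool_rot: [0.0, 0.737, 0.675, -0.002]
contact_force: [0.5, -0.3, -1.8]
gripper_width: 0.179
time: 9.62
tool_pos: [0.3662, 0.2792, 0.0812]
tool_rot: [0.001, 0.737, 0.676, 0.0]
contact_force: [0.9, -0.5, -1.5]
gripper_width: 0.176
t 9.62 tcp [0.3662 0.2792 0.0812] yaw 85.0 tilt [ 0.0008 -0.0008] F [ 0.9 -0.5 -1.5] T [0.   0.03 0.01] w 0.176 j [ 0.49 -0.21  2.12 -0.    1.23 -0.99]
dxyz [ 0.0022 -0.0024  0.0035] axyz [ 0.0009  0.0007 -0.0062] rows 0.1
```

View pics/d1s.png

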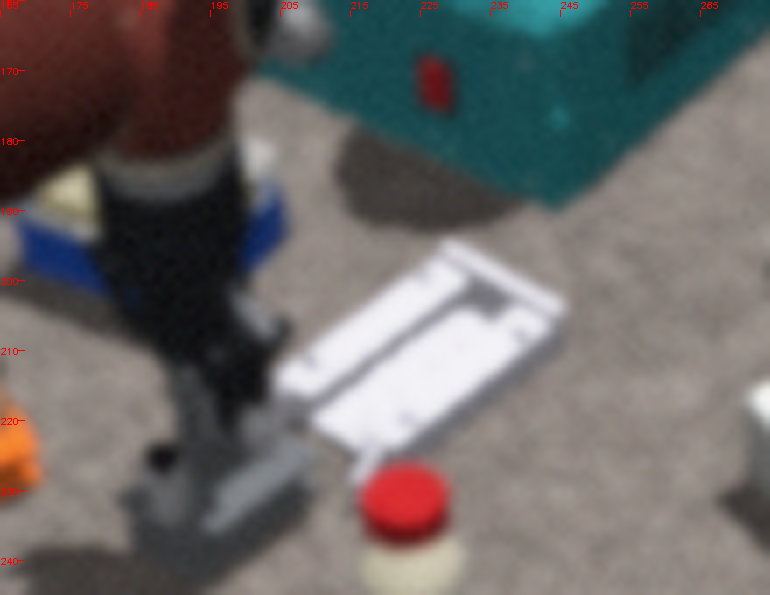

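View pics/d1t.png

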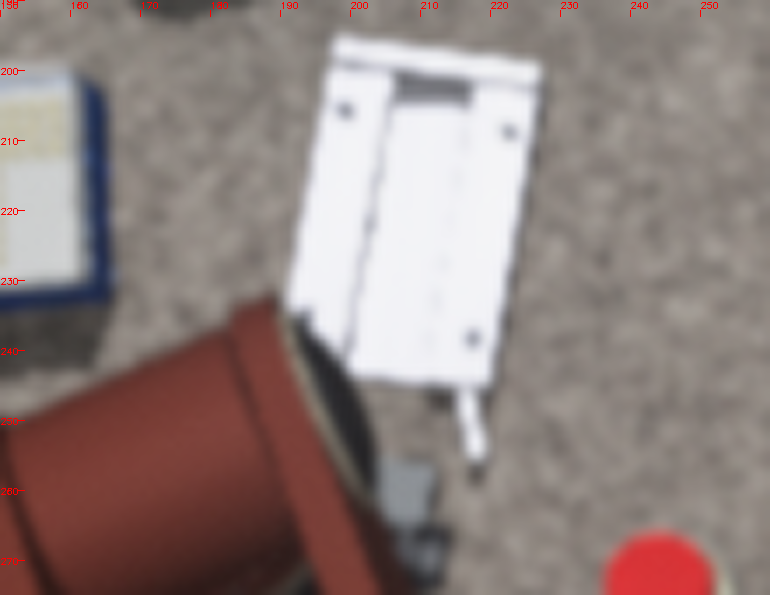

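```bash

python3 -m handwheel '[{"dx":0.0022,"dy":-0.002,"dz":0.003,"ax":0,"ay":0,"az":-0.006},{"dx":0.0022,"dy":-0.002,"dz":0.003,"ax":0,"ay":0,"az":-0.006},{"dx":0.0022,"dy":-0.002,"dz":0.003,"ax":0,"ay":0,"az":-0.006}]'
python3 -c "
from h import *
st();go(.364,.2816,.0777,85.35)
s=manip.state()['tool_pos'];th=np.radians(-4.65);u=np.array([np.cos(th),np.sin(th)]);v=np.array([-u[1],u[0]])
t=grab('top');crop(t,190,230,50,45,14,'d2t.png')
for a in(-.03,0,.03):
  p=s[:2]+u*.047+v*a;print(proj(t,[*p,s[2]-.0697+.03]))"
```

```text
time: 10.1
tool_pos: [0.3651, 0.2828, 0.0798]
tool_rot: [0.001, 0.735, 0.678, 0.002]
contact_force: [-0.3, 0.1, -1.1]
gripper_width: 0.183
t 10.1 tcp [0.3651 0.2828 0.0798] yaw 85.42 tilt [0.0038 0.001 ] F [-0.3  0.1 -1.1] T [0.07 0.05 0.05] w 0.183 j [ 0.5  -0.21  2.12 -0.    1.22 -0.99]
dxyz [-0.0013 -0.001   0.0021] axyz [ 0.0037 -0.0013  0.0012] rows 0.0
(np.float64(210.67780262904483), np.float64(255.7726291586884))
(np.float64(200.57381379521308), np.float64(254.34935033889357))
(np.float64(190.48363691476845), np.float64(252.92801711316454))
```

View pics/d2t.png

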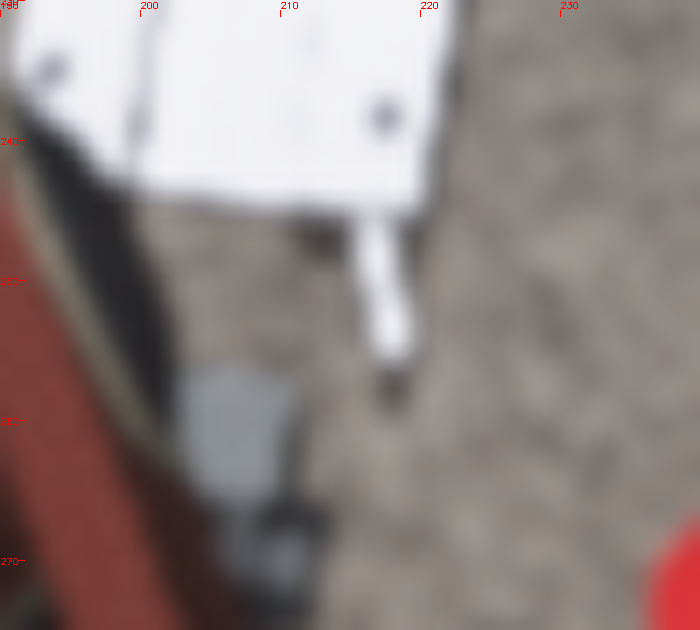

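```bash

python3 -m handwheel '[{"dx":-0.001,"dy":0.01,"dz":0.001,"ax":0,"ay":0,"az":0},{"dx":-0.001,"dy":0.02,"dz":0.001,"ax":0,"ay":0,"az":0},{"dx":-0.001,"dy":0.028,"dz":0.001,"ax":0,"ay":0,"az":0},{"dx":-0.001,"dy":0.028,"dz":0.001,"ax":0,"ay":0,"az":0}]'
python3 -c "
from h import *
st();go(.364+.030*.9967,.2816-.03*.0811,.0777,85.35);g=grab('scene');crop(g,175,190,70,60,10,'e1s.png')"
```

```text
time: 10.65
tool_pos: [0.3936, 0.2792, 0.0785]
tool_rot: [0.001, 0.735, 0.678, 0.001]
contact_force: [0.9, -0.6, -1.6]
gripper_width: 0.18
t 10.65 tcp [0.3936 0.2792 0.0785] yaw 85.35 tilt [0.0031 0.0007] F [ 0.9 -0.6 -1.6] T [0.01 0.02 0.04] w 0.18 j [ 0.46 -0.15  2.07 -0.    1.21 -1.03]
dxyz [-0.      0.0003  0.0008] axyz [ 0.0031 -0.001  -0.0001] rows 0.0
```

View pics/e1s.png

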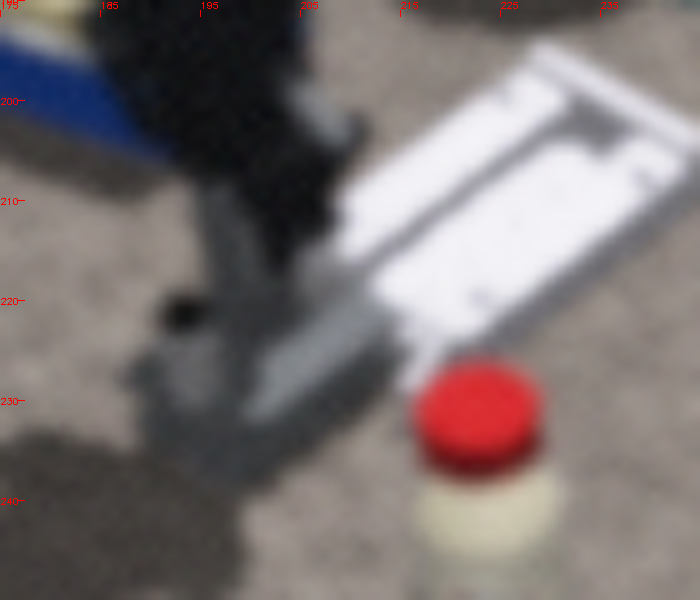

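```bash

python3 -m handwheel '[{"dx":0,"dy":0.006,"dz":0,"ax":0,"ay":0,"az":0},{"dx":0,"dy":0.012,"dz":0,"ax":0,"ay":0,"az":0},{"dx":0,"dy":0.018,"dz":0,"ax":0,"ay":0,"az":0}]'
python3 -m handwheel '[{"dx":0,"dy":0.006,"dz":0,"ax":0,"ay":0,"az":0},{"dx":0,"dy":0.012,"dz":0,"ax":0,"ay":0,"az":0},{"dx":0,"dy":0.018,"dz":0,"ax":0,"ay":0,"az":0}]'
python3 -c "
from h import *
st();go(.364+.066*.9967,.2816-.066*.0811,.0777,85.35);g=grab('scene');crop(g,175,190,70,60,10,'e2s.png')"
```

```text
time: 11.08
tool_pos: [0.4111, 0.2779, 0.0786]
tool_rot: [0.001, 0.735, 0.678, 0.001]
contact_force: [1.0, -0.5, -1.8]
gripper_width: 0.18
time: 11.45
tool_pos: [0.4291, 0.2764, 0.0785]
tool_rot: [0.001, 0.735, 0.678, 0.001]
contact_force: [-0.1, 0.1, -1.9]
gripper_width: 0.18
t 11.45 tcp [0.4291 0.2764 0.0785] yaw 85.4 tilt [0.0031 0.0007] F [-0.1  0.1 -1.9] T [ 0.03  0.02 -0.04] w 0.18 j [ 0.43 -0.08  2.01 -0.    1.21 -1.06]
dxyz [-0.0001  0.0007  0.0008] axyz [ 0.003  -0.0009  0.0008] rows 0.0
```

View pics/e2s.png

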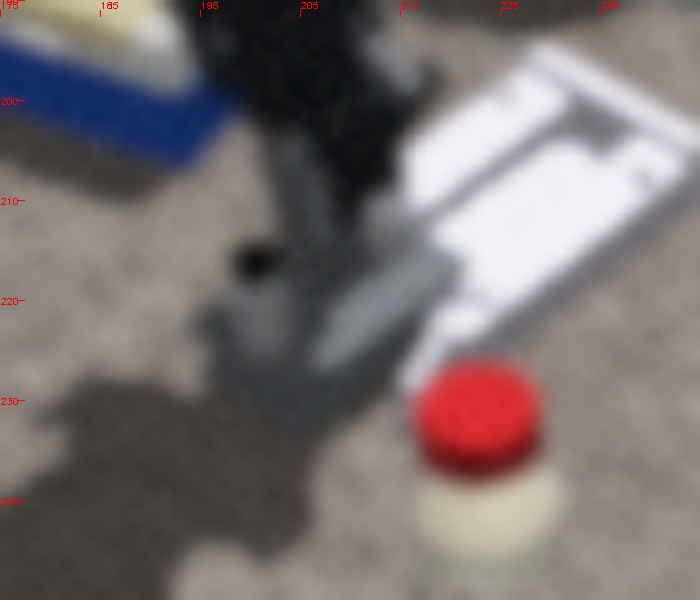

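```bash

python3 -m handwheel '[{"dx":0,"dy":0.008,"dz":0,"ax":0,"ay":0,"az":0},{"dx":0,"dy":0.018,"dz":0,"ax":0,"ay":0,"az":0},{"dx":0,"dy":0.028,"dz":0,"ax":0,"ay":0,"az":0},{"dx":0,"dy":0.036,"dz":0,"ax":0,"ay":0,"az":0}]'
python3 -m handwheel '[{"dx":0,"dy":0.008,"dz":0,"ax":0,"ay":0,"az":0},{"dx":0,"dy":0.018,"dz":0,"ax":0,"ay":0,"az":0},{"dx":0,"dy":0.028,"dz":0,"ax":0,"ay":0,"az":0},{"dx":0,"dy":0.036,"dz":0,"ax":0,"ay":0,"az":0}]'
python3 -c "
from h import *
st();go(.5333,.2678,.0777,85.35)"
```

```text
time: 12.0
tool_pos: [0.4653, 0.2735, 0.0787]
tool_rot: [0.001, 0.735, 0.678, 0.001]
contact_force: [0.2, 0.4, -1.8]
gripper_width: 0.177
time: 12.5
tool_pos: [0.5011, 0.2706, 0.0788]
tool_rot: [0.001, 0.735, 0.678, 0.001]
contact_force: [-0.5, -0.1, -2.3]
gripper_width: 0.175
t 12.5 tcp [0.5011 0.2706 0.0788] yaw 85.39 tilt [0.0032 0.0007] F [-0.5 -0.1 -2.3] T [ 0.02 -0.01 -0.03] w 0.175 j [ 0.36  0.06  1.87 -0.    1.21 -1.13]
dxyz [-0.0002  0.0323  0.0012] axyz [ 0.0032 -0.001   0.0007] rows 0.5
```

```bash

python3 -m handwheel '[{"dx":0,"dy":0.008,"dz":0.001,"ax":0,"ay":0,"az":0},{"dx":0,"dy":0.016,"dz":0.0015,"ax":0,"ay":0,"az":0},{"dx":0,"dy":0.024,"dz":0.002,"ax":0,"ay":0,"az":0},{"dx":0,"dy":0.027,"dz":0.002,"ax":0,"ay":0,"az":0}]'
python3 -m handwheel '[{"dx":0,"dy":0.0015,"dz":0,"ax":0,"ay":0,"az":0},{"dx":0,"dy":0.003,"dz":0,"ax":0,"ay":0,"az":0},{"dx":0,"dy":0.0045,"dz":0,"ax":0,"ay":0,"az":0}]'
python3 -c "
from h import *
st();go(.5333,.2678,.0757,85.35)"
```

```text
time: 13.0
tool_pos: [0.5278, 0.2684, 0.0768]
tool_rot: [0.001, 0.735, 0.678, 0.001]
contact_force: [0.5, 0.3, -2.6]
gripper_width: 0.182
time: 13.38
tool_pos: [0.5317, 0.2682, 0.0768]
tool_rot: [0.001, 0.735, 0.678, 0.001]
contact_force: [-0.4, -0.2, -2.1]
gripper_width: 0.181
t 13.38 tcp [0.5317 0.2682 0.0768] yaw 85.41 tilt [0.003  0.0007] F [-0.4 -0.2 -2.1] T [-0.    0.   -0.02] w 0.181 j [ 0.34  0.12  1.81 -0.    1.21 -1.15]
dxyz [-0.0002  0.0016  0.0011] axyz [ 0.0029 -0.0009  0.001 ] rows 0.0
```

```bash

python3 -m handwheel '[{"dx":0,"dy":0.001,"dz":0.0005,"ax":0,"ay":0,"az":0},{"dx":0,"dy":0.002,"dz":0.001,"ax":0,"ay":0,"az":0},{"dx":0,"dy":0.003,"dz":0.001,"ax":0,"ay":0,"az":0}]'
python3 -m handwheel '[{"dx":0,"dy":0.001,"dz":0,"ax":0,"ay":0,"az":0},{"dx":0,"dy":0.002,"dz":0,"ax":0,"ay":0,"az":0},{"dx":0,"dy":0.003,"dz":0,"ax":0,"ay":0,"az":0}]'
```

```text
time: 13.75
tool_pos: [0.5347, 0.2679, 0.0758]
tool_rot: [0.001, 0.735, 0.678, 0.001]
contact_force: [0.2, 0.1, -1.2]
gripper_width: 0.18
time: 14.12
tool_pos: [0.5366, 0.2678, 0.0759]
tool_rot: [-0.0, 0.735, 0.678, 0.0]
contact_force: [-6.7, -0.4, 4.5]
gripper_width: 0.181
```

```bash

python3 -m handwheel '[{"dx":0,"dy":0.001,"dz":0.0005,"ax":0,"ay":0,"az":0},{"dx":0,"dy":0.002,"dz":0.0005,"ax":0,"ay":0,"az":0}]'
python3 -c "
from h import *
st()"
python3 -m handwheel '[{"dx":0,"dy":0.001,"dz":0,"ax":0,"ay":0,"az":0},{"dx":0,"dy":0.001,"dz":0,"ax":0,"ay":0,"az":0}]'
```

```text
time: 14.38
tool_pos: [0.5371, 0.2678, 0.0762]
tool_rot: [-0.002, 0.735, 0.678, -0.002]
contact_force: [-14.0, -0.8, 11.6]
gripper_width: 0.18
t 14.38 tcp [0.5371 0.2678 0.0762] yaw 85.42 tilt [-0.0045  0.0003] F [-14.   -0.8  11.6] T [-0.07  2.64  0.08] w 0.18 j [ 0.34  0.14  1.79  0.    1.21 -1.15]
time: 14.62
tool_pos: [0.5376, 0.2678, 0.0763]
tool_rot: [-0.002, 0.735, 0.678, -0.002]
contact_force: [-14.9, -0.1, 12.4]
gripper_width: 0.186
```

```bash

python3 -m handwheel '[{"dx":0,"dy":0,"dz":0,"ax":0,"ay":0,"az":0},{"dx":0,"dy":0,"dz":0,"ax":0,"ay":0,"az":0},{"dx":0,"dy":0,"dz":0,"ax":0,"ay":0,"az":0},{"dx":0,"dy":0,"dz":0,"ax":0,"ay":0,"az":0}]' 0
python3 -m handwheel '[{"dx":0,"dy":-0.003,"dz":-0.02,"ax":0,"ay":0,"az":0},{"dx":0,"dy":-0.003,"dz":-0.06,"ax":0,"ay":0,"az":0},{"dx":0,"dy":-0.003,"dz":-0.12,"ax":0,"ay":0,"az":0},{"dx":0,"dy":-0.003,"dz":-0.15,"ax":0,"ay":0,"az":0},{"dx":0,"dy":-0.003,"dz":-0.15,"ax":0,"ay":0,"az":0}]'
python3 - <<'E'
from h import *
st();g=grab('scene');crop(g,190,180,70,60,10,'f1s.png')
n=np.array([-0.5696,0.052,0.8203])
# plan for knob
P=cloud(load('top'))
E
```

```text
time: 15.12
tool_pos: [0.541, 0.2673, 0.0754]
tool_rot: [0.001, 0.735, 0.678, 0.001]
contact_force: [-0.4, 0.6, -0.2]
gripper_width: 0.994
time: 15.75
tool_pos: [0.5393, 0.2684, 0.2312]
tool_rot: [0.003, 0.735, 0.678, 0.006]
contact_force: [1.2, 0.6, 0.5]
gripper_width: 0.996
t 15.75 tcp [0.5393 0.2684 0.2312] yaw 85.41 tilt [0.0117 0.0037] F [1.2 0.6 0.5] T [0.02 0.02 0.05] w 0.996 j [ 0.34 -0.01  1.68 -0.    1.46 -1.15]
```

View pics/f1s.png

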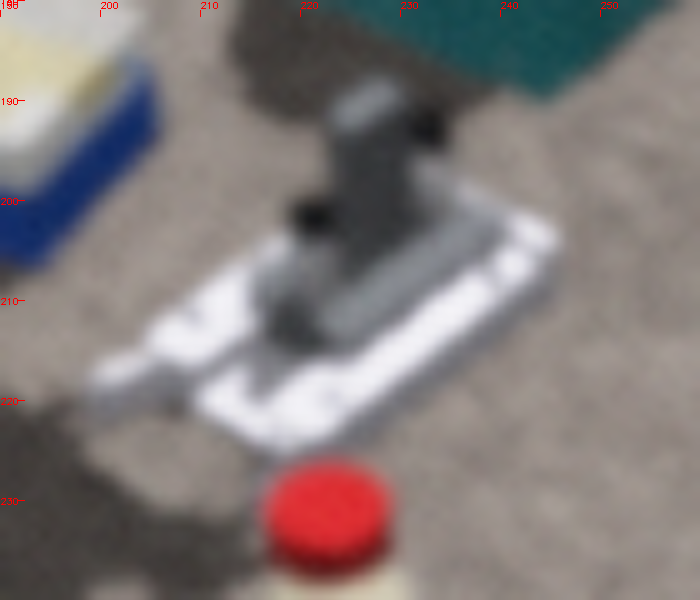

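```bash

python3 - <<'E'
from h import *
np.set_printoptions(precision=4,suppress=True)
res=[]
for nm in('top','scene'):
    F=load(nm) if nm=='scene' else grab('top')
    P=cloud(F).reshape(-1,3);P=P[~np.isnan(P).any(1)]
    C=P[(P[:,0]>.42)&(P[:,0]<.64)&(P[:,1]>-.36)&(P[:,1]<-.15)&(P[:,2]>.02)&(P[:,2]<.19)]
    mu=np.array([.5196,-.2547,.0945]);n=np.array([-0.5696,0.052,0.8203])
    for _ in range(8):
        b=C[np.abs((C-mu)@n)<.006];mu=b.mean(0);n=np.linalg.svd(b-mu,full_matrices=False)[2][2];n*=np.sign(n[2])
    d=(C-mu)@n
    print(nm,'n',n,'tilt',np.degrees(np.arccos(n[2])),'yaw',np.degrees(np.arctan2(-n[1],-n[0])),'mu',mu,len(b))
    e1=np.array([-n[0]*0+0,0,0]);up=np.array([0,0,1])-n*n[2];up/=np.linalg.norm(up);lf=np.cross(n,up)
    k=C[(d>.032)&(d<.045)];kk=np.stack([(k-mu)@up,(k-mu)@lf],1)*1000
    r=cv2.minAreaRect(kk.astype(np.float32));(cc,rad)=cv2.minEnclosingCircle(kk.astype(np.float32))
    print('knob',len(k),'mean h',((k-mu)@n).mean(),'mean',kk.mean(0),r,cc,rad,'world top',mu+up*r[0][0]/1e3+lf*r[0][1]/1e3+n*.038)
    fb=np.stack([(b-mu)@up,(b-mu)@lf],1)*1000; r=cv2.minAreaRect(fb.astype(np.float32));print('face rect',r)
E
```

```text
top n [-0.5673  0.0587  0.8214] tilt 34.77518479826234 yaw -5.902424582859876 mu [ 0.5196 -0.2548  0.0945] 2341
knob 221 mean h 0.03789765376906256 mean [-15.2426  -0.2488] ((-14.82125473022461, 0.13689422607421875), (46.837928771972656, 47.00969696044922), 15.702882766723633) (-15.773496627807617, -0.5683130025863647) 25.22376823425293 world top [ 0.486  -0.2512  0.1172]
face rect ((-4.671592712402344, -0.860137939453125), (163.5540771484375, 151.912109375), 0.728233277797699)
scene n [-0.5709  0.0558  0.8191] tilt 35.00339132308394 yaw -5.585344480460512 mu [ 0.5136 -0.2574  0.0894] 1724
knob 157 mean h 0.03830313902445188 mean [-11.3866   2.3615] ((-11.828580856323242, 2.3507041931152344), (45.13749313354492, 46.158119201660156), 32.46125411987305) (-12.079357147216797, 3.5447492599487305) 24.720651626586914 world top [ 0.4825 -0.252   0.1137]
face rect ((0.505401611328125, 3.7608489990234375), (153.7094268798828, 160.05523681640625), 89.92597961425781)
```

```bash

python3 - <<'E'
from h import *
np.set_printoptions(precision=4,suppress=True)
t=load('top');s=load('scene')
crop(s,320,225,50,50,12,'k_s.png')
def cen(F,u0,v0,r=13):
    im=F['image'][v0-r:v0+r,u0-r:u0+r].astype(np.int16);m=((im.min(2)>140)).astype(np.uint8)
    nl,lab,stt,c=cv2.connectedComponentsWithStats(m);l=lab[r,r];print(stt[l]);return c[l]+[u0-r,v0-r]
a=cen(t,388,237);b=cen(s,341,255);print(a,b)
def ray(F,uv):
    p=pt(F,*uv,1.0)-F['xyz'];return F['xyz'],p/np.linalg.norm(p)
(o1,d1),(o2,d2)=ray(t,a),ray(s,b)
A=np.stack([d1,-d2],1);k=np.linalg.lstsq(A,o2-o1,rcond=None)[0];p,q=o1+d1*k[0],o2+d2*k[1];print(p,q,(p+q)/2)
print(proj(t,[.486,-.2512,.1172]),proj(s,[.4825,-.252,.1137]))
E
```

```text
[  7   8  12  11 105]
[ 8  8 10 10 85]
[387.7238 236.8857] [340.5529 254.6353]
[ 0.4826 -0.2516  0.1169] [ 0.4825 -0.2515  0.1169] [ 0.4825 -0.2515  0.1169]
(np.float64(387.63134237360845), np.float64(235.65055269643622)) (np.float64(340.5953568093927), np.float64(255.37188111077683))
```

View pics/k_s.png

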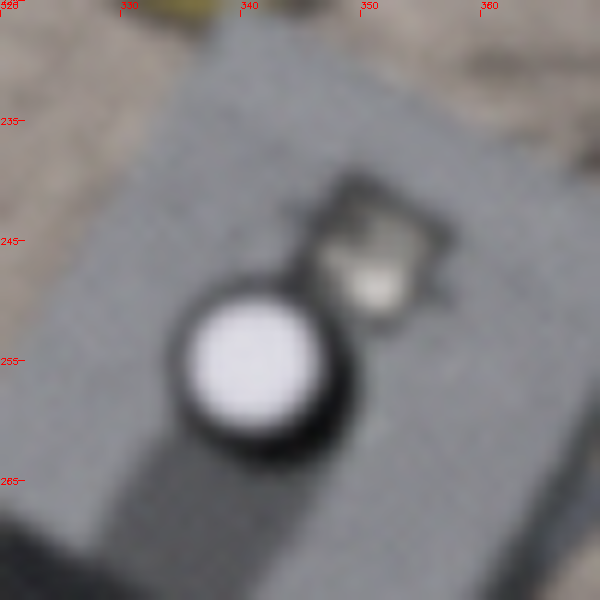

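```bash
cat >> h.py <<'E'
NK=np.array([-np.sin(np.radians(35))*np.cos(np.radians(5.5)),np.sin(np.radians(35))*np.sin(np.radians(5.5)),np.cos(np.radians(35))])
UP=np.array([0,0,1])-NK*NK[2];UP/=np.linalg.norm(UP);LF=np.cross(NK,UP)
def Rk(phi):
    p=np.radians(phi);x=np.cos(p)*UP+np.sin(p)*LF;z=-NK;return np.stack([x,np.cross(z,x),z],1)
E
python3 -c "
from h import *
print(NK,UP,LF)
st();go(.46,.05,.26,30);go(.46,.05,.26,10)"
```

```text
[-0.5709358   0.05497487  0.81915204] [ 0.81538083 -0.07851224  0.57357644] [ 9.58457525e-02  9.95396198e-01 -6.93889390e-18]
t 15.85 tcp [0.5371 0.2675 0.2257] yaw 85.4 tilt [0.0036 0.0009] F [ 0.8  0.1 -1.1] T [ 0.03 -0.02  0.04] w 1.0 j [ 0.34 -0.    1.68 -0.    1.46 -1.15]
dxyz [-0.223  -0.0593 -0.0347] axyz [ 0.0026 -0.0027  0.9669] rows 5.2
dxyz [-0.223  -0.0593 -0.0347] axyz [ 0.0022 -0.0033  1.316 ] rows 7.0
```

```bash

python3 -m handwheel '[{"dx":-0.044,"dy":-0.012,"dz":-0.02,"ax":0,"ay":0,"az":0.18},{"dx":-0.088,"dy":-0.024,"dz":-0.035,"ax":0,"ay":0,"az":0.36},{"dx":-0.132,"dy":-0.036,"dz":-0.035,"ax":0,"ay":0,"az":0.54},{"dx":-0.176,"dy":-0.048,"dz":-0.035,"ax":0,"ay":0,"az":0.72},{"dx":-0.223,"dy":-0.06,"dz":-0.035,"ax":0,"ay":0,"az":0.9}]'
python3 -c "
from h import *
st();go(.43,-.19,.24,-20);
t=grab('top');crop(t,175,185,70,60,11,'g1t.png')"
```

```text
time: 16.48
tool_pos: [0.4578, 0.049, 0.2576]
tool_rot: [-0.0, 0.957, 0.288, -0.0]
contact_force: [0.4, -1.1, 0.8]
gripper_width: 1.002
t 16.48 tcp [0.4578 0.049  0.2576] yaw 33.53 tilt [-0.0007  0.0008] F [ 0.4 -1.1  0.8] T [-0.03  0.03  0.01] w 1.002 j [-0.06 -0.37  1.95  0.    1.57 -0.64]
dxyz [-0.1552  0.1838  0.0175] axyz [-9.000e-04  6.000e-04  9.342e-01] rows 5.0
```

View pics/g1t.png

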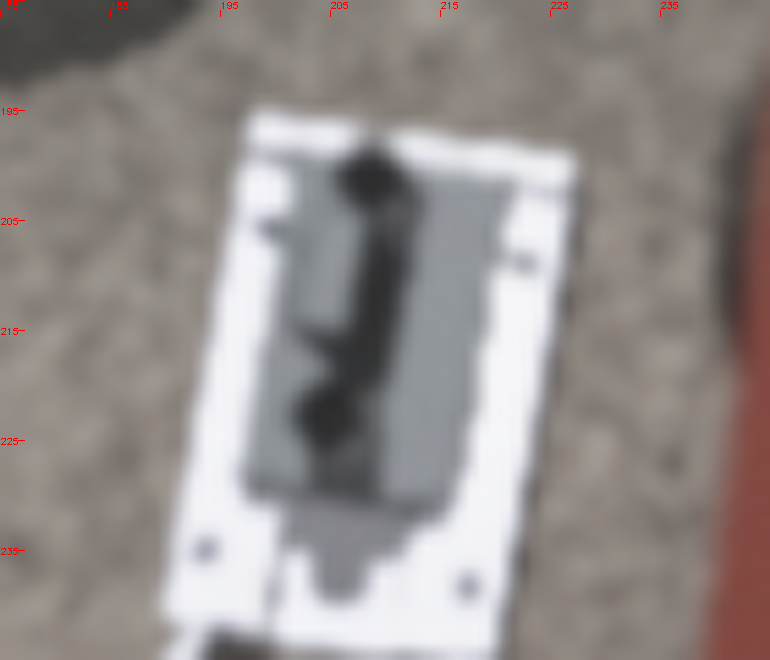

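```bash

python3 -m handwheel '[{"dx":-0.03,"dy":0.036,"dz":0,"ax":0,"ay":0,"az":0.18},{"dx":-0.06,"dy":0.072,"dz":0.01,"ax":0,"ay":0,"az":0.36},{"dx":-0.09,"dy":0.108,"dz":0.017,"ax":0,"ay":0,"az":0.54},{"dx":-0.12,"dy":0.144,"dz":0.017,"ax":0,"ay":0,"az":0.72},{"dx":-0.15,"dy":0.18,"dz":0.017,"ax":0,"ay":0,"az":0.9}]'
python3 - <<'E'
from h import *
np.set_printoptions(precision=4,suppress=True,linewidth=170)
st();M=Rk(-96);go(.4443,-.2478,.171,Rt=M)
th=np.radians(-4.65);u=np.array([np.cos(th),np.sin(th)]);v=np.array([-u[1],u[0]]);o=np.array([.5134,.2694])
P=cloud(load('top')).reshape(-1,3);P=P[~np.isnan(P).any(1)]
q=P[(P[:,0]>.48)&(P[:,0]<.6)&(P[:,1]>.22)&(P[:,1]<.32)&(P[:,2]>.1)&(P[:,2]<.12)]
a=(q[:,:2]-o)@np.stack([u,v],1)*1000;print(len(q),q[:,2].mean(),a.mean(0),cv2.minAreaRect(a.astype(np.float32)))
F=load('top')
for uv in((197.3,230.5),(215.5,232.3)): print((ptplane(F,*uv,.036)[:2]-o)@np.stack([u,v],1)*1000)
E
```

```text
time: 17.15
tool_pos: [0.4339, -0.1838, 0.2404]
tool_rot: [-0.001, 0.988, -0.157, -0.0]
contact_force: [0.1, 0.1, -0.5]
gripper_width: 1.004
t 17.15 tcp [ 0.4339 -0.1838  0.2404] yaw -18.07 tilt [-0.0001  0.0028] F [ 0.1  0.1 -0.5] T [-0.02 -0.04  0.01] w 1.004 j [-0.56 -0.33  1.95  0.    1.53 -0.24]
dxyz [0.0298 0.0578 0.0692] axyz [0.5399 0.3918 1.4062] rows 8.3
73 0.10976760261874849 [20.8182 -1.1481] ((21.0822811126709, -0.4626922607421875), (33.71025466918945, 16.2189884185791), 0.1778663843870163)
[-33.0829  24.1876]
[-30.9122 -30.168 ]
```

```bash

python3 -m handwheel '[{"dx":0.006,"dy":0.012,"dz":0,"ax":0.065,"ay":0.047,"az":0.168},{"dx":0.012,"dy":0.023,"dz":0.01,"ax":0.13,"ay":0.094,"az":0.336},{"dx":0.018,"dy":0.035,"dz":0.02,"ax":0.194,"ay":0.141,"az":0.506},{"dx":0.024,"dy":0.046,"dz":0.03,"ax":0.259,"ay":0.188,"az":0.674},{"dx":0.03,"dy":0.058,"dz":0.04,"ax":0.324,"ay":0.235,"az":0.842}]'
python3 - <<'E'
from h import *
st();go(.4443,-.2478,.171,Rt=Rk(-96))
E
```

```text
time: 17.77
tool_pos: [0.4454, -0.2471, 0.2001]
tool_rot: [-0.139, 0.818, -0.541, 0.136]
contact_force: [-0.2, 0.3, 0.1]
gripper_width: 0.998
t 17.77 tcp [ 0.4454 -0.2471  0.2001] yaw -67.8 tilt [0.3733 0.0805] F [-0.2  0.3  0.1] T [-0.03  0.15 -0.  ] w 0.998 j [-0.84 -0.4   2.09  0.36  1.26  0.25]
dxyz [-0.0018  0.0121  0.0264] axyz [0.213  0.1592 0.5631] rows 3.3
```

```bash

python3 -m handwheel '[{"dx":0,"dy":0.004,"dz":0.008,"ax":0.06,"ay":0.045,"az":0.16},{"dx":-0.001,"dy":0.008,"dz":0.017,"ax":0.12,"ay":0.09,"az":0.32},{"dx":-0.002,"dy":0.012,"dz":0.026,"ax":0.18,"ay":0.135,"az":0.48},{"dx":-0.002,"dy":0.012,"dz":0.026,"ax":0.213,"ay":0.159,"az":0.563},{"dx":-0.002,"dy":0.012,"dz":0.026,"ax":0.213,"ay":0.159,"az":0.563}]'
python3 - <<'E'
from h import *
st();go(.4443,-.2478,.171,Rt=Rk(-96))
s=grab('scene');crop(s,310,190,90,90,6,'h1s.png')
t=grab('top');crop(t,350,180,90,90,6,'h1t.png')
E
```

```text
time: 18.4
tool_pos: [0.4439, -0.2467, 0.1712]
tool_rot: [0.213, -0.606, 0.736, -0.211]
contact_force: [0.5, -0.5, 0.4]
gripper_width: 0.997
t 18.4 tcp [ 0.4439 -0.2467  0.1712] yaw -100.02 tilt [ 0.5693 -0.0523] F [ 0.5 -0.5  0.4] T [0.03 0.3  0.  ] w 0.997 j [-0.89 -0.55  2.3   0.51  1.    0.69]
dxyz [ 0.0011 -0.0004  0.0005] axyz [0.0025 0.0023 0.0069] rows 0.0
```

View pics/h1s.png

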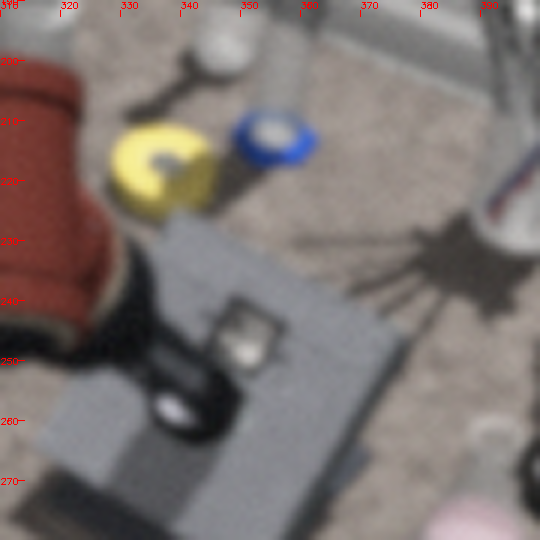

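View pics/h1t.png

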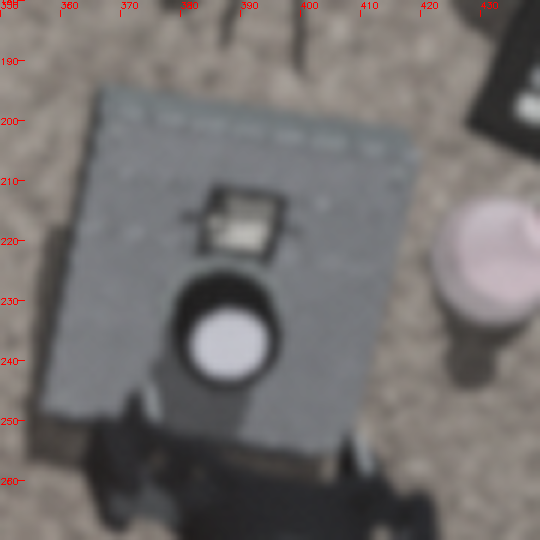

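```bash

python3 -m handwheel '[{"dx":0.001,"dy":0,"dz":0.02,"ax":0,"ay":0,"az":0},{"dx":0.001,"dy":0,"dz":0.04,"ax":0,"ay":0,"az":0},{"dx":0.001,"dy":0,"dz":0.06,"ax":0,"ay":0,"az":0},{"dx":0.001,"dy":0,"dz":0.075,"ax":0,"ay":0,"az":0},{"dx":0.001,"dy":0,"dz":0.075,"ax":0,"ay":0,"az":0}]'
python3 - <<'E'
from h import *
st();go(.5014,-.2533,.0892,Rt=Rk(-96))
s=grab('scene');crop(s,310,200,80,80,7,'h2s.png')
t=grab('top');crop(t,350,190,80,80,7,'h2t.png')
E
```

```text
time: 19.12
tool_pos: [0.4877, -0.2526, 0.1113]
tool_rot: [0.213, -0.607, 0.736, -0.211]
contact_force: [0.4, 0.2, 0.5]
gripper_width: 0.996
t 19.12 tcp [ 0.4877 -0.2526  0.1113] yaw -99.99 tilt [ 0.5699 -0.0526] F [0.4 0.2 0.5] T [ 0.04  0.22 -0.  ] w 0.996 j [-0.81 -0.34  2.26  0.55  0.81  0.65]
dxyz [-0.0004  0.0014  0.0259] axyz [0.0018 0.0021 0.0078] rows 0.4
```

View pics/h2s.png

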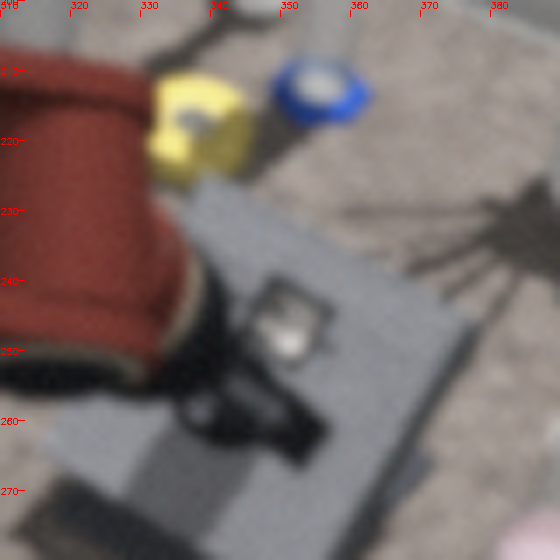

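View pics/h2t.png

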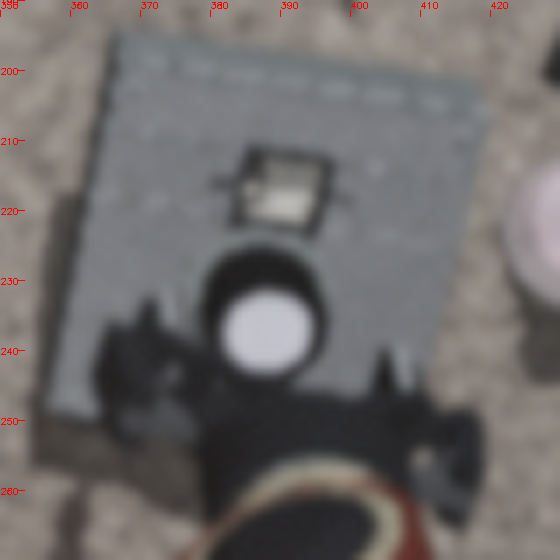

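```bash

python3 -m handwheel '[{"dx":0,"dy":0.001,"dz":0.008,"ax":0,"ay":0,"az":0},{"dx":0,"dy":0.001,"dz":0.016,"ax":0,"ay":0,"az":0},{"dx":0,"dy":0.001,"dz":0.023,"ax":0,"ay":0,"az":0},{"dx":0,"dy":0.001,"dz":0.023,"ax":0,"ay":0,"az":0}]'
python3 -c "
from h import *
st()"
python3 -m handwheel '[{"dx":0,"dy":0,"dz":0,"ax":0,"ay":0,"az":0},{"dx":0,"dy":0,"dz":0,"ax":0,"ay":0,"az":0},{"dx":0,"dy":0,"dz":0,"ax":0,"ay":0,"az":0},{"dx":0,"dy":0,"dz":0,"ax":0,"ay":0,"az":0}]' 255
python3 -c "
from h import *
st();go(.5014,-.2533,.0892,Rt=Rk(-96));t=grab('top');crop(t,350,190,80,80,7,'h3t.png')"
```

```text
time: 19.73
tool_pos: [0.5, -0.2539, 0.0923]
tool_rot: [0.213, -0.606, 0.736, -0.212]
contact_force: [0.9, 0.2, -0.5]
gripper_width: 1.0
t 19.73 tcp [ 0.5    -0.2539  0.0923] yaw -100.06 tilt [ 0.5709 -0.054 ] F [ 0.9  0.2 -0.5] T [ 0.03  0.26 -0.06] w 1.0 j [-0.79 -0.27  2.25  0.56  0.76  0.64]
time: 20.23
tool_pos: [0.5001, -0.2534, 0.0939]
tool_rot: [0.214, -0.607, 0.736, -0.212]
contact_force: [-8.8, 5.8, 8.0]
gripper_width: 0.54
t 20.23 tcp [ 0.5001 -0.2534  0.0939] yaw -99.97 tilt [ 0.5718 -0.0527] F [-8.8  5.8  8. ] T [0.73 0.54 0.37] w 0.54 j [-0.79 -0.27  2.25  0.57  0.76  0.64]
dxyz [-0.0001  0.0017  0.0046] axyz [-0.0005  0.0024  0.0078] rows 0.1
```

View pics/h3t.png

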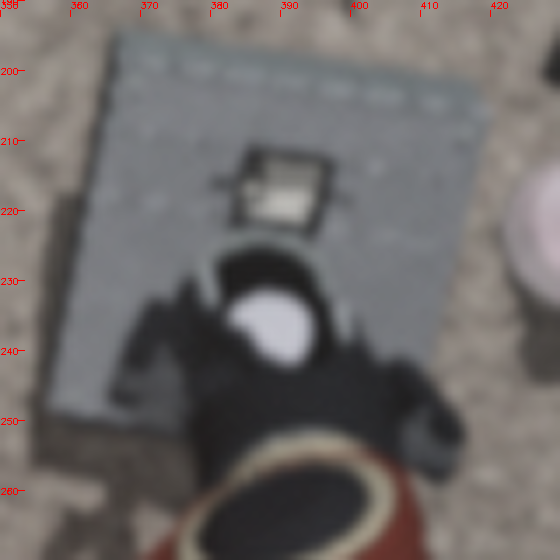

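```bash
cat >> h.py <<'E'
# knob axis at face
KF=np.array([.4826,-.2515,.1163])-.038*NK
def win(name,names=('top','scene'),hw=20,depth=0.0,px=10):
    W=KF+.046*UP-depth*NK; out=[]
    n=hw*2*px//2
    for nm in names:
        F=load(nm);c=[]
        for a,b in((1,1),(1,-1),(-1,-1),(-1,1)): # up,left
            c.append(proj(F,W+UP*a*hw/1e3+LF*b*hw/1e3))
        H=cv2.getPerspectiveTransform(np.float32(c),np.float32([[0,0],[n,0],[n,n],[0,n]]))
        o=cv2.warpPerspective(F['image'],H,(n,n),flags=cv2.INTER_CUBIC)
        o=np.clip((o.astype(float)-60)*255/140,0,255).astype(np.uint8)
        out.append(o)
    cv2.imwrite('pics/'+name,np.hstack(out))
E
python3 -c "
from h import *
grab('scene');win('w0.png')"
python3 -m handwheel '[{"dx":0,"dy":0,"dz":0,"ax":0,"ay":0,"az":-0.12},{"dx":0,"dy":0,"dz":0,"ax":0,"ay":0,"az":-0.24},{"dx":0,"dy":0,"dz":0,"ax":0,"ay":0,"az":-0.36},{"dx":0,"dy":0,"dz":0,"ax":0,"ay":0,"az":-0.48},{"dx":0,"dy":0,"dz":0,"ax":0,"ay":0,"az":-0.5}]'
python3 -c "
from h import *
st();grab('top');grab('scene');win('w1.png')"
```

```text
time: 20.95
tool_pos: [0.5001, -0.2532, 0.0939]
tool_rot: [-0.155, 0.77, -0.562, 0.258]
contact_force: [-7.8, 5.9, 8.1]
gripper_width: 0.542
t 20.95 tcp [ 0.5001 -0.2532  0.0939] yaw -76.11 tilt [ 0.5718 -0.0521] F [-7.8  5.9  8.1] T [0.79 0.6  0.49] w 0.542 j [-0.79 -0.27  2.25  0.57  0.76  0.14]
```

View pics/w0.png

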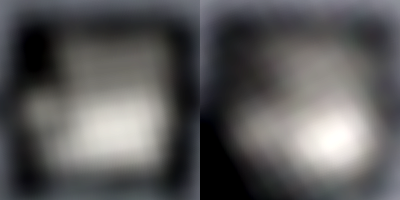

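View pics/w1.png

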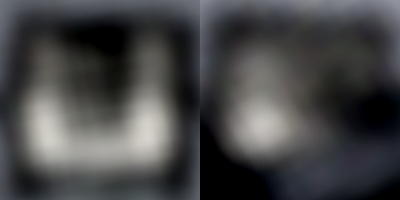

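```bash
cat >> h.py <<'E'
def wtop(F,hw=18,px=16):
    W=KF+.046*UP;n=2*hw*px;c=[proj(F,W+UP*a*hw/1e3+LF*b*hw/1e3) for a,b in((1,1),(1,-1),(-1,-1),(-1,1))]
    H=cv2.getPerspectiveTransform(np.float32(c),np.float32([[0,0],[n,0],[n,n],[0,n]]))
    return cv2.warpPerspective(F['image'],H,(n,n),flags=cv2.INTER_LANCZOS4)
E
python3 -c "
from h import *
im=np.mean([wtop(grab('top')).astype(float) for _ in range(3)],0)
b=im-cv2.GaussianBlur(im,(0,0),60);sh=im+1.5*(im-cv2.GaussianBlur(im,(0,0),25))
sh=np.clip((sh-40)*255/170,0,255)
cv2.imwrite('pics/w2.png',sh)"
```

```text
[ WARN:0@6.194] global loadsave.cpp:1063 imwrite_ Unsupported depth image for selected encoder is fallbacked to CV_8U.
```

View pics/w2.png

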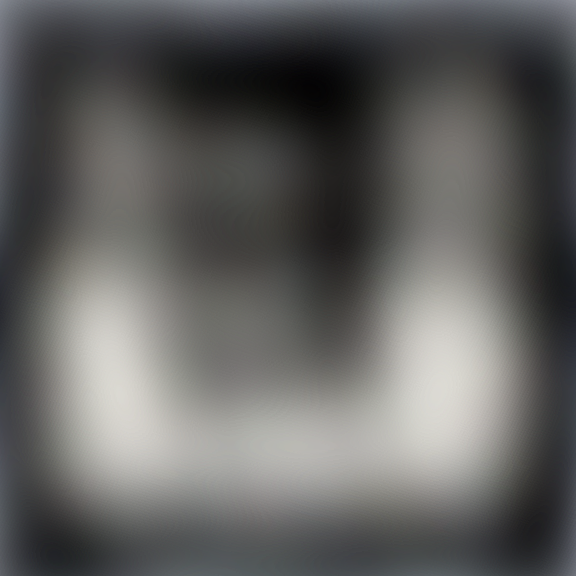

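```bash

python3 -m handwheel '[{"dx":0,"dy":0,"dz":0,"ax":0,"ay":0,"az":-0.16},{"dx":0,"dy":0,"dz":0,"ax":0,"ay":0,"az":-0.32},{"dx":0,"dy":0,"dz":0,"ax":0,"ay":0,"az":-0.48},{"dx":0,"dy":0,"dz":0,"ax":0,"ay":0,"az":-0.64},{"dx":0,"dy":0,"dz":0,"ax":0,"ay":0,"az":-0.785}]'
python3 -m handwheel '[{"dx":0,"dy":0,"dz":0,"ax":0,"ay":0,"az":0}]'
python3 -c "
from h import *
st()
im=np.mean([wtop(grab('top')).astype(float) for _ in range(3)],0)
sh=im+1.5*(im-cv2.GaussianBlur(im,(0,0),25))
cv2.imwrite('pics/w3.png',np.clip((sh-40)*255/170,0,255).astype(np.uint8))
crop(load('top'),350,190,80,80,7,'h4t.png')"
```

```text
time: 21.82
tool_pos: [0.4999, -0.2529, 0.0937]
tool_rot: [-0.044, 0.927, -0.223, 0.297]
contact_force: [-9.4, 7.4, 9.8]
gripper_width: 0.548
time: 21.95
tool_pos: [0.4999, -0.2529, 0.0938]
tool_rot: [-0.044, 0.927, -0.225, 0.297]
contact_force: [-9.2, 7.3, 9.6]
gripper_width: 0.545
t 21.95 tcp [ 0.4999 -0.2529  0.0938] yaw -31.56 tilt [ 0.5712 -0.0514] F [-9.2  7.3  9.6] T [0.9  0.66 0.59] w 0.545 j [-0.79 -0.27  2.25  0.56  0.76 -0.65]
```

View pics/w3.png

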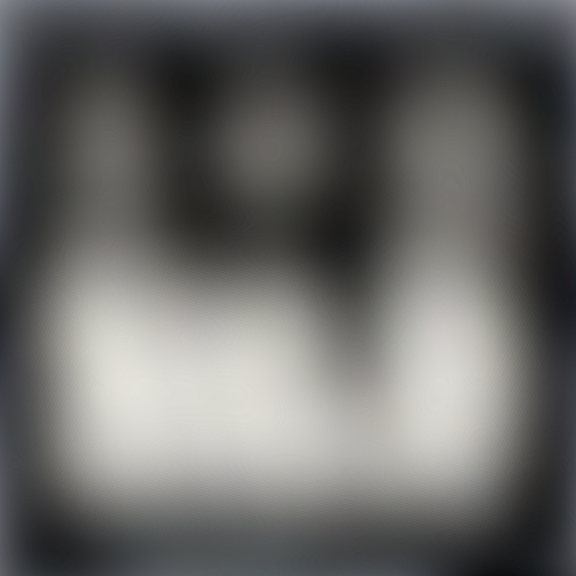

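View pics/h4t.png

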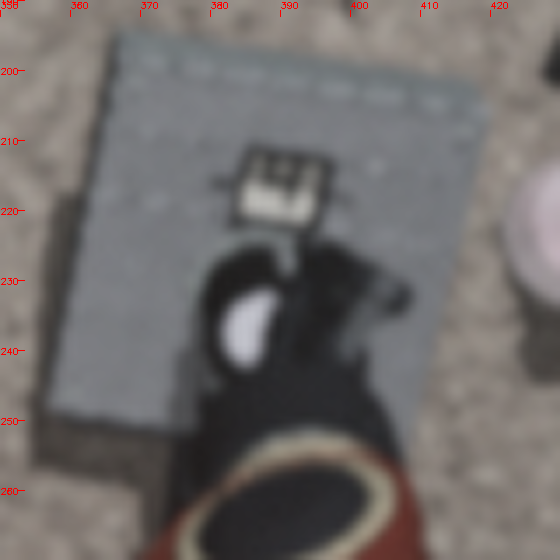

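```bash

python3 -m handwheel '[{"dx":0,"dy":0,"dz":0,"ax":0,"ay":0,"az":-0.16},{"dx":0,"dy":0,"dz":0,"ax":0,"ay":0,"az":-0.32},{"dx":0,"dy":0,"dz":0,"ax":0,"ay":0,"az":-0.48},{"dx":0,"dy":0,"dz":0,"ax":0,"ay":0,"az":-0.64},{"dx":0,"dy":0,"dz":0,"ax":0,"ay":0,"az":-0.785}]'
python3 -m handwheel '[{"dx":0,"dy":0,"dz":0,"ax":0,"ay":0,"az":0}]'
python3 -c "
from h import *
st()
im=np.mean([wtop(grab('top')).astype(float) for _ in range(3)],0)
sh=im+1.5*(im-cv2.GaussianBlur(im,(0,0),25))
cv2.imwrite('pics/w4.png',np.clip((sh-40)*255/170,0,255).astype(np.uint8))
crop(load('top'),370,195,40,40,15,'h5t.png')
grab('scene');crop(load('scene'),330,225,40,40,15,'h5s.png')"
```

```text
time: 22.72
tool_pos: [0.4996, -0.2529, 0.0935]
tool_rot: [0.073, 0.942, 0.149, 0.291]
contact_force: [-11.9, 7.7, 11.6]
gripper_width: 0.544
time: 22.85
tool_pos: [0.4996, -0.2529, 0.0935]
tool_rot: [0.073, 0.942, 0.147, 0.291]
contact_force: [-12.0, 8.0, 9.6]
gripper_width: 0.542
t 22.85 tcp [ 0.4996 -0.2529  0.0935] yaw 22.07 tilt [ 0.5705 -0.0513] F [-12.    8.    9.6] T [0.79 1.03 0.57] w 0.542 j [-0.79 -0.27  2.25  0.56  0.76 -1.43]
```

View pics/w4.png

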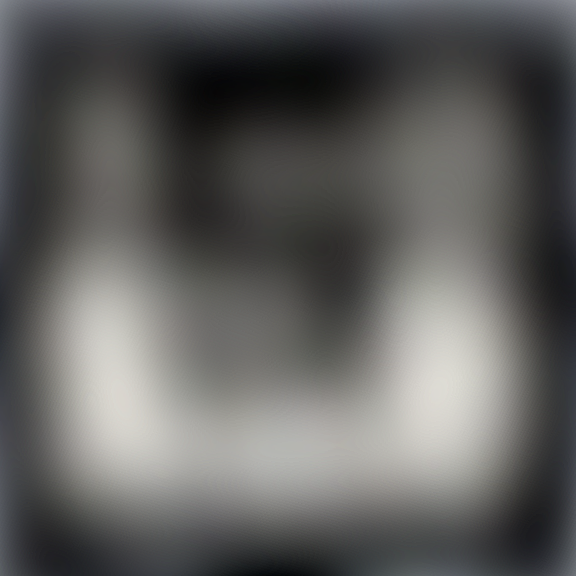

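View pics/h5t.png

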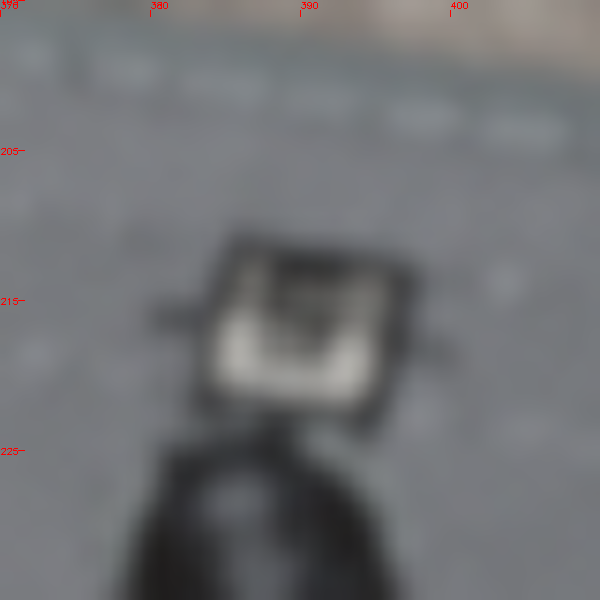

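View pics/h5s.png

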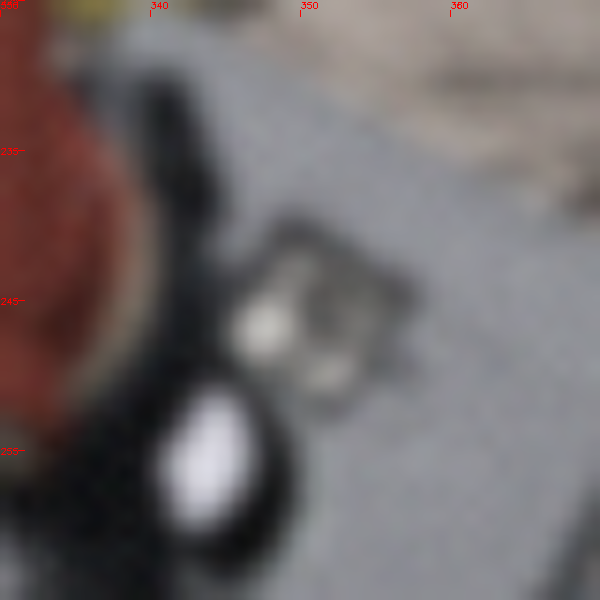

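```bash
cat > fit.py <<'E'
from h import *
from scipy.optimize import differential_evolution
SEG={5:'afgcd',4:'fgbc',3:'abgcd'}
hw,N=21,84
yy,xx=np.meshgrid(np.linspace(hw,-hw,N),np.linspace(-hw,hw,N),indexing='ij') # up, right (mm)
def rect(F,du=0,dl=0):
    W=KF+.046*UP
    P=W+UP*yy[...,None]/1e3-LF*xx[...,None]/1e3
    c=(P-F['xyz'])@F['rotation'];K=F['K'];u=K[0,0]*c[...,0]/-c[...,2]+K[0,2];v=K[1,1]*c[...,1]/c[...,2]+K[1,2]
    im=cv2.remap(F['image'],u.astype(np.float32),v.astype(np.float32),cv2.INTER_CUBIC).astype(float).mean(2)
    cam=F['xyz']-W;cam=np.array([-(cam@LF),cam@UP])/(cam@NK) # right, up per depth
    return im,cam
def ink(x,y,w,s,digit):
    H=20;o=np.zeros(x.shape,bool)
    ax=np.abs(x)<w/2
    for c in SEG[digit]:
        if c=='a':o|=ax&(y<H/2)&(y>H/2-s)
        if c=='d':o|=ax&(y>-H/2)&(y<-H/2+s)
        if c=='g':o|=ax&(np.abs(y)<s/2)
        if c=='f':o|=(x>-w/2)&(x<-w/2+s)&(y>0)&(y<H/2)
        if c=='b':o|=(x<w/2)&(x>w/2-s)&(y>0)&(y<H/2)
        if c=='c':o|=(x<w/2)&(x>w/2-s)&(y<0)&(y>-H/2)
    return o
def cost(p,data,digit,full=False):
    th,d,w,s=p[:4];tot=0;outs=[]
    for i,(im,cam) in enumerate(data):
        ox,oy,v0,bl=p[4+4*i:8+4*i]
        x=xx-ox;y=yy-oy;M=((np.abs(x)<15)&(np.abs(y)<14))
        X=x-cam[0]*d;Y=y-cam[1]*d+46
        M2=M&(np.abs(X)<19)
        c,q=np.cos(th),np.sin(th);Xr=c*X+q*Y;Yr=-q*X+c*Y-46   # undo ccw rotation th
        A=M&~ink(Xr,Yr,w,s,digit);S=y<v0
        G=lambda m:cv2.GaussianBlur(m.astype(np.float32),(0,0),bl*2)
        fr=(np.abs(x)<17.5)&(np.abs(y)<16.5)
        B=np.stack([np.ones(im.size)]+[G(m).ravel() for m in(A&S,A&~S,fr)],1)
        k=np.linalg.lstsq(B,im.ravel(),rcond=None)[0];r=im.ravel()-B@k;tot+=(r**2).mean()/im.var()
        outs.append((B@k).reshape(im.shape))
    return (tot,outs) if full else tot
def run(digit=5,names=('top','scene')):
    data=[rect(load(n)) for n in names]
    b=[(-.25,.25),(0,12),(9,15),(1.5,4.5)]+[(-3,3),(-3,3),(-10,10),(1,4)]*len(names)
    r=differential_evolution(cost,b,args=(data,digit),seed=1,maxiter=120,popsize=10,tol=1e-4,polish=False)
    t,o=cost(r.x,data,digit,True);print(names,digit,'th',r.x.round(3),'cost',round(t,4))
    return np.vstack([np.hstack([d[0],q]) for d,q in zip(data,o)])
if __name__=='__main__':
    v=run(5);cv2.imwrite('pics/fit.png',cv2.resize(np.clip(v,0,255).astype(np.uint8),None,fx=3,fy=3))
    run(5,('top',));run(3,('top',));run(4,('top',))
E
time python3 fit.py
```

```text
('top', 'scene') 5 th [-3.000e-03  8.091e+00  9.228e+00  1.961e+00  5.100e-02 -1.090e+00
  1.050e-01  2.982e+00 -1.058e+00 -1.999e+00 -3.265e+00  3.966e+00] cost 0.3511
('top',) 5 th [-0.024 11.989 11.73   2.365  0.055 -1.073  0.993  2.983] cost 0.0767
('top',) 3 th [ 4.0000e-03  1.1787e+01  1.3174e+01  2.3370e+00 -4.5900e-01 -1.0790e+00
  9.3600e-01  3.1740e+00] cost 0.0915
('top',) 4 th [ 0.015  7.374  9.607  2.459  0.059 -1.522  1.802  2.842] cost 0.1057
real	2m19.713s
user	2m19.575s
sys	0m0.242s
```

View pics/fit.png

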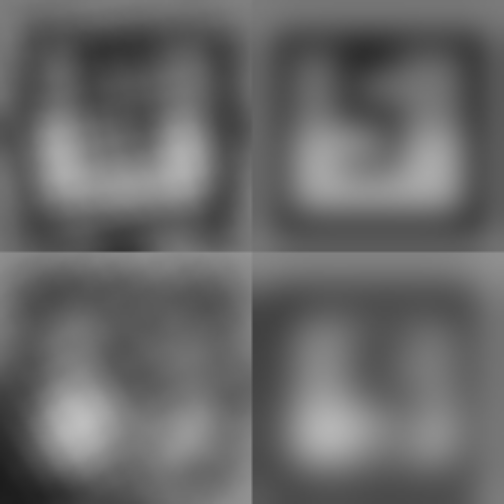

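```bash

python3 -m handwheel '[{"dx":0,"dy":0,"dz":0,"ax":0,"ay":0,"az":0},{"dx":0,"dy":0,"dz":0,"ax":0,"ay":0,"az":0},{"dx":0,"dy":0,"dz":0,"ax":0,"ay":0,"az":0},{"dx":0,"dy":0,"dz":0,"ax":0,"ay":0,"az":0}]' 0
python3 -m handwheel '[{"dx":0,"dy":0,"dz":-0.02,"ax":0,"ay":0,"az":0},{"dx":0,"dy":0,"dz":-0.05,"ax":0,"ay":0,"az":0},{"dx":0,"dy":0,"dz":-0.09,"ax":0,"ay":0,"az":0},{"dx":0,"dy":0,"dz":-0.13,"ax":0,"ay":0,"az":0},{"dx":0,"dy":0,"dz":-0.13,"ax":0,"ay":0,"az":0}]'
python3 - <<'E'
from h import *
st()
for n in('top','scene'):
    f=grab(n); cv2.imwrite('pics/%s_end.png'%n,cv2.resize(f['image'],(784,588),interpolation=cv2.INTER_CUBIC))
import fit
fit.run(5,('top',))
E
```

```text
time: 23.55
tool_pos: [0.5001, -0.2543, 0.0932]
tool_rot: [0.074, 0.942, 0.145, 0.292]
contact_force: [0.7, 0.7, -0.2]
gripper_width: 0.999
time: 24.18
tool_pos: [0.4261, -0.2487, 0.2038]
tool_rot: [0.078, 0.942, 0.145, 0.294]
contact_force: [-0.5, -0.5, -0.5]
gripper_width: 1.003
t 24.18 tcp [ 0.4261 -0.2487  0.2038] yaw 22.11 tilt [ 0.5756 -0.0612] F [-0.5 -0.5 -0.5] T [-0.04  0.23  0.04] w 1.003 j [-0.93 -0.64  2.3   0.5   1.09 -1.38]
('top',) 5 th [-0.015  8.279 12.205  2.384 -0.435 -0.585 -0.111  3.007] cost 0.0581
```

View pics/top_end.png

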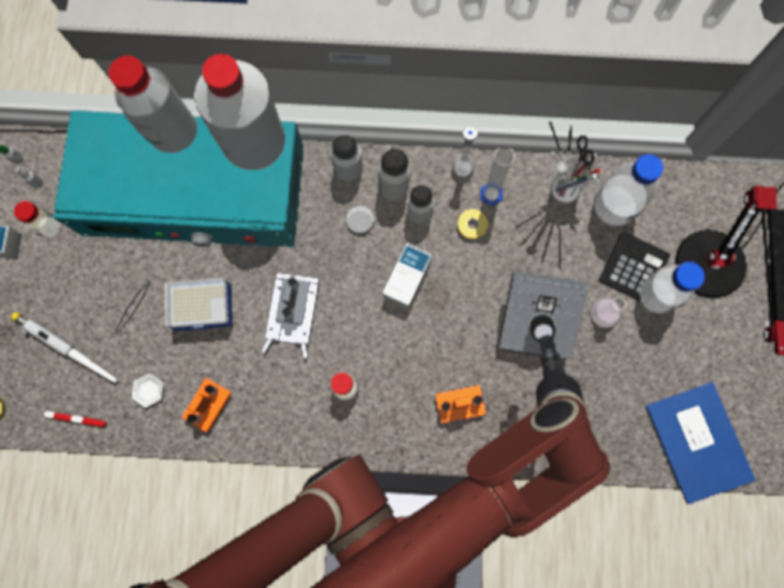

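View pics/scene_end.png

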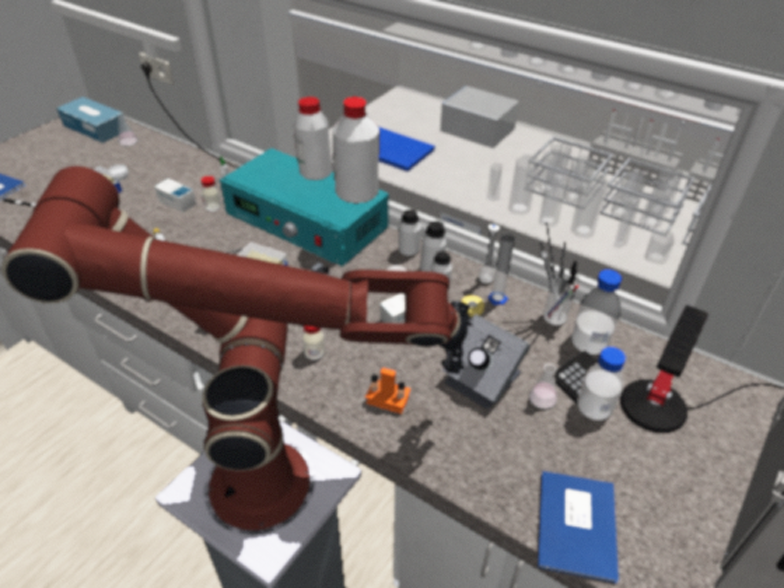

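```bash
python3 -m handwheel '[{"dx":0,"dy":0,"dz":-0.01,"ax":0,"ay":0,"az":0},{"dx":0,"dy":0,"dz":-0.01,"ax":0,"ay":0,"az":0},{"dx":0,"dy":0,"dz":-0.01,"ax":0,"ay":0,"az":0}]'
python3 -c "
from plant import manip
print(manip.job_done())"
```

```text
time: 24.65
tool_pos: [0.42, -0.2463, 0.2071]
tool_rot: [0.074, 0.943, 0.145, 0.292]
contact_force: [-0.3, 0.5, 0.9]
gripper_width: 1.005
the job is handed in; nothing more can be done
None
```

I set the bottle aside, slid the carrier home and turned the dial to 5, in that order, and handed the job in at 24.7 s.

- **Bottle:** it stands upright at about (0.36, 0.145), some 16 cm from the rail's open end.
- **Carrier:** I pushed it into the rail until the wrist felt the stop and the floor (about 15 N), then released it. Afterwards the top camera put its fin at rail x ≈ +21 mm, against the nominal +20 mm.
- **Dial:** I saw 3, then 4, then 5 come into the window. A model fit on the top camera after release put the 5 within about 0.02 rad of centre.
- **Other things:** the final pictures show the bystanders and the orange look-alikes where they were. The gripper is clear of everything.

Two checks were weaker than the rest. The scene camera view of the window was too blurred to confirm the dial, so the dial reading rests on the top camera and the turn angle. The stop was felt about 3 mm beyond the predicted tool position. Part of that is probably an offset of the carrier in the grip, and the camera reading taken after release agrees with home to about 1 mm.

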